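# Roll a glass column into its V-cradle and chock it

## Robot

A 7-joint arm with a two-finger parallel gripper is mounted at the origin on a cart in front of the work surface, level with it; the furniture and walls round the work are solid. World frame = base frame: x ahead of the robot, y to its left, z up, the work surface at z = 0. Lengths are in m, angles in rad, forces in N, time in s.
With the tool pointing down it reaches from about 0.4 to 0.85 m from the base axis. Payload 4.4 kg.
Tool frame: the origin (TCP) lies where the fingers leave the gripper's body, on its centre line; the fingertips stand 97 mm ahead of it and the grasp point (between the pads) lies 78 mm ahead of it; x points along the fingers, z is the direction in which the jaws open and shut, and the axes are right-handed (so a half turn about x gives the same grasp; the last joint's range is limited). The gripper opens to 94 mm and grips with 3 to 60 N. Pads are 16 mm wide; open, the fingers measure 119 mm over their backs; the gripper's body (75 mm by 177 mm) begins 78 mm behind the grasp point.
Start: joints at [1.159, 0.628, 0.038, 1.517, -0.027, 0.996, -0.02], TCP at [0.22, -0.612, 0.303] pointing down, gripper open.
Joint ranges: [-3.06, 3.06], [-0.37, 2.12], [-1.25, 1.32], [0.18, 2.47], [-1.1, 4.24], [0.23, 1.98], [-2.94, 2.94]. Speed limits (rad/s): [2.57, 2.57, 3.14, 3.14, 3.14, 3.14, 3.14].

## Interface

Orientations are given as a unit quaternion [x, y, z, w].
In Python, from workcell import robot gives the robot as it stands.
- The arm moves only by the tool jog_arm, never from a script. Its argument "steps" is a list of rows, each a list of 7 numbers: the shift along the tool's x, y, z in m, then the turn, a rotation vector about the tool's x, y, z in degrees, then the opening, from 0 (shut) to 1 (fully open). A call has 1 to 12 rows; each row is the pose to reach, as a shift and turn from the pose measured when the call began, along the tool's axes at that moment; what a row does not reach only later rows make up. A row lasts 1/12 s, in which the tool goes at most 41.7 mm and 7.16 degrees, less where a joint would pass 70% of its speed; a pose out of reach is approached as far as the arm can. A call with a gripper value outside its range is refused whole. The fingers move at their own pace and stop on an object; the grip force is fixed at half the most. Time passes only in rows, so rows that repeat a pose let the fingers close. It gives the time, the measured TCP pose, the force and the opening at its end, in the units of the state.
- robot.get_obs(): the state, without advancing time (a new reading comes with each control period).
- robot.capture(name): name is "scene" or "side" or "wrist"; returns (picture, depth): 480x640x3 uint8, red, green, blue; 480x640 float32, m along the optical axis (not along the pixel's ray), 0 where there is no reading.
- robot.camera_model(name): a dict with "vfov" (degrees; the focal length in pixels is half the picture's height over the tangent of half this angle, whatever the lens; pixels are square), "cx", "cy" (the principal point, pixels), "k1" (the pictures are not rectified: a ray, as slopes to the right and down, at radius r is drawn at 1 + k1 r^2 times it, then the intrinsics apply), "R" (3x3) and "t" (3): a world point X has camera coordinates R X + t. Camera axes: x right, y down, z forward; pixel columns grow to the right and rows downward; lengths in m; the calibration is good to about 2 mm. A picture is of the moment at which its call begins: read the wrist's pose just before it. camera_model takes no time and is no camera call; for the wrist camera it gives the pose at the moment of the call.
- robot.sign_off(): hands the job in, once; it reports no verdict.
The state is a dict: "time": time; "joints": joint angles; "qd": joint speeds; "joint_torque": joint torques, N m; "tcp_pos": TCP position; "orientation": TCP orientation; "contact_force": force on the tool from outside, world axes, zero at the start; "ft_torque": the same for the moment, N m; "grip_width": opening from 0.0 (shut) to 1.0 (fully open).
Only numpy, scipy, OpenCV 4.12 (cv2) and the standard library are available. Lean on these libraries where they do the work, as an engineer would, in place of code of your own. Each camera call takes 0.05 s, during which the arm holds its last target.

## Task

Roll the glass chromatography column along the rails, without lifting it off them, until it drops into both V-notches against the backstop, leaving the orange chock parked meanwhile. Then take the wooden push stick by its handle and, with the stick and never with the fingers, feed the chock along the blue guide channel until it bears against the column. Finally lay the stick back on the bench clear of the cradle, leaving the column seated and chocked and the beaker and the dropper bottle where they stand.

Things in the scene. Friction and masses are not known exactly. Their poses are not given: they have to be found in the camera images.
- v_seat (a point): Where the middle of the seated column's axis lies, 42 mm above the bench, on the fixed metal cradle. Cradle axes: x level, the way the column rolls and the chock is pushed (to the robot's right, give or take 0.2 rad); y level, along the two 90 degree V-notches (x = -14..+14 mm); z up. Behind the notches upright backstops, face at x = +14.5 mm, rise to 60 mm above the bench
- cradle: The whole cradle; origin on the bench 42 mm below v_seat, same axes. Two rails 8 mm thick at y = +-50 mm, tops 36 mm above the bench, from x = -88 mm (7 mm high end lip) to the V-notches; between the rails lies only the guide channel. Grey base plate 8 mm thick, x = -156..+36 mm, y = +-65 mm
- channel_mouth (a point): Centre of the blue guide channel's straight entrance at floor height, 16 mm above the bench, 150 mm short (-x) of v_seat; cradle axes. The open-topped channel runs from here along +x for 128 mm: inside width 16 mm, wall tops 30 mm above the bench. A flare reaches 12 mm before it
- column_mid (a point): Middle of the column's axis; y along its length. Loose glass tube with white filling, 28 mm in diameter, 170 mm long over all, about 0.2 kg. Starts lying across the rails, axis 50 mm above the bench, 40..56 mm short of the V line, up to 0.08 rad askew. Rolls freely when pushed level at its middle; sinks 8 mm into the notches
- column: The column, same origin and axes as column_mid. A blue flange, 36 mm in diameter and 12 mm thick, at each end begins 66 mm from the middle, outside the rails
- chock_mid (a point): Centre of the loose orange chock, 13 mm above its underside; it stands in the guide channel, x along it. 14 mm wide (y), 26 mm tall; upright rear face 14 mm behind (-x) this point; front face leans 20 degrees back, foot 15 mm and upper edge 5 mm ahead of this point. 40 g, slides easily. Bearing on the seated column, this point is 20 mm short of v_seat along the cradle's x
- chock: The chock; origin at the middle of its underside, 13 mm below chock_mid, same axes
- stick_grip (a point): Centre of the push stick's upright wooden handle, 34 mm above the stick's underside. Handle 26 mm long (x), 14 mm wide (y), top 50 mm above the underside, on a foot 30 x 32 x 6 mm. From it a slat 10 mm wide (y) and 18 mm tall, its underside level with the foot's, runs along +x to a square tip 160 mm from this point. Stands on the bench, z up; 60 g
- stick_tip (a point): Middle of the push stick's square end face, 160 mm along the stick's x from the handle's centre and 9 mm above its underside
- stick: The push stick; origin below the handle's centre at the underside
- beaker: Small clear beaker, 55 mm wide and 68 mm tall, a bystander; origin at the middle of its underside, z up
- oil_bottle: Small brown dropper bottle, 25 mm wide and 78 mm tall, a bystander; origin at the middle of its underside, z up
Things that resemble listed ones, but are neither listed nor needed, are in the scene too. There is more than one size of the column; the one meant has the size given above.

How it is judged:
By the outcome, as a careful person would: the job done as asked, in the order asked, and still so for the second after the job is handed in, with the robot touching nothing.
It also fails if it takes over 56 s, if anything falls off the work surface, if the arm or the gripper's body presses on something with over 40 N, if the wrist force passes 120 N, or if a joint passes its speed limit or range.

## Working session

There is one attempt and no reset: what is moved stays moved. The work goes in short steps, Python scripts to look and compute and a tool call to move; the robot and the scene stay as the last step left them, time stands still between calls to the robot, and variables do not carry over. Pictures are saved under pics/ and viewed, and the job is handed in when it is done.

Besides the shell and the picture viewer there is one more tool, called by a JSON object that holds its "api" and its "payload". jog_arm: Moves the arm, as the interface text tells. Its arguments: {"type":"object","properties":{"steps":{"type":"array","items":{"type":"array","items":{"type":"number"}}}},"required":["steps"]}

```bash
mkdir -p pics; ls; cat > h.py <<'E'
import numpy as np, cv2, json
from workcell import robot
def K(m):
    f=240/np.tan(np.radians(m['vfov'])/2)
    return np.array([[f,0,m['cx']],[0,f,m['cy']],[0,0,1.]]),np.array([m['k1'],0,0,0.])
def cap(n,tag):
    m=robot.camera_model(n); im,d=robot.capture(n)
    cv2.imwrite(f'pics/{tag}.png',im[:,:,::-1]); np.savez(f'pics/{tag}.npz',im=im,d=d,R=m['R'],t=m['t'],vfov=m['vfov'],cx=m['cx'],cy=m['cy'],k1=m['k1'])
    return m,im,d
def load(tag):
    z=np.load(f'pics/{tag}.npz'); m={k:(z[k] if k in'Rt' else float(z[k])) for k in('R','t','vfov','cx','cy','k1')}
    return m,z['im'],z['d']
def rays(m,uv):
    k,D=K(m); return cv2.undistortPoints(np.array(uv,float).reshape(-1,1,2),k,D).reshape(-1,2)
def onz(m,uv,z):  # intersect ray with plane z
    n=rays(m,uv); R=np.array(m['R']);t=np.array(m['t']); c=-R.T@t
    d=np.c_[n,np.ones(len(n))]@R; s=(z-c[2])/d[:,2]; return c+d*s[:,None]
def cloud(m,d):
    v,u=np.mgrid[0:480,0:640]; n=rays(m,np.c_[u.ravel(),v.ravel()])
    z=d.ravel()[:,None]; P=np.c_[n*z,z]
    return ((P-np.array(m['t']))@np.array(m['R'])).reshape(480,640,3)
def proj(m,X):
    k,D=K(m); r,_=cv2.Rodrigues(np.array(m['R'])); return cv2.projectPoints(np.array(X,float).reshape(-1,1,3),r,np.array(m['t'],float),k,D)[0].reshape(-1,2)
E
python3 - <<'E'
from h import *
for n in('scene','side','wrist'):
    m,im,d=cap(n,n+'0'); R=np.array(m['R']);print(n,m['vfov'],-R.T@np.array(m['t']),R[2], (d>0).mean())
o=robot.get_obs();print(o)
E
```

```text
pics
scene 53.957282079496764 [-0.21886663  0.58829547  0.85481013] [ 0.60769448 -0.5132617  -0.60602792] 0.9961067708333333
side 49.10729932637073 [ 0.504454   -1.18181852  0.58360773] [ 0.02216099  0.90995266 -0.41411961] 0.9710904947916666
wrist 59.43378870804176 [ 0.29148389 -0.58450515  0.38402498] [-0.24479029 -0.08662951 -0.96569821] 0.9961328125
{'time': 0.15, 'joints': array([ 1.15918302,  0.6291334 ,  0.03846418,  1.51811392, -0.02700162,
        0.99631256, -0.01998667]), 'qd': array([-1.05778744e-04, -2.79799713e-03,  3.40339604e-04, -1.32995941e-03,
        7.55561342e-04, -7.47370420e-04,  6.95309199e-05]), 'joint_torque': array([ 1.25278577e-03, -5.50089598e+01,  1.14516210e+00, -1.86815464e+01,
       -5.20566688e-02,  2.09824636e-02,  1.36756003e-04]), 'tcp_pos': array([ 0.22022636, -0.61117028,  0.30197353]), 'orientation': array([ 0.40681143,  0.57898957, -0.40623069,  0.57814546]), 'contact_force': array([0.7200233 , 0.20536793, 0.80289392]), 'ft_torque': array([ 0.01299713, -0.01620047,  0.00548856]), 'grip_width': 1.0021262056109361}
```

View pics/scene0.png

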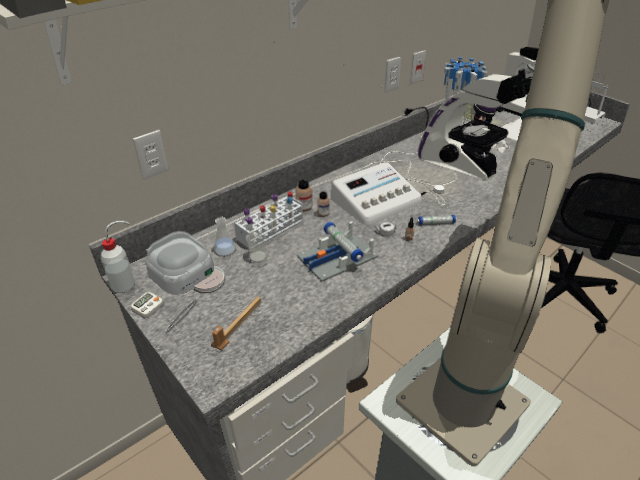

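View pics/side0.png

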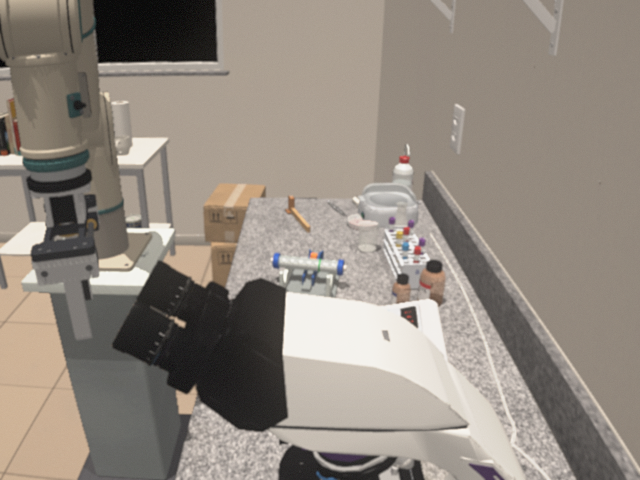

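View pics/wrist0.png

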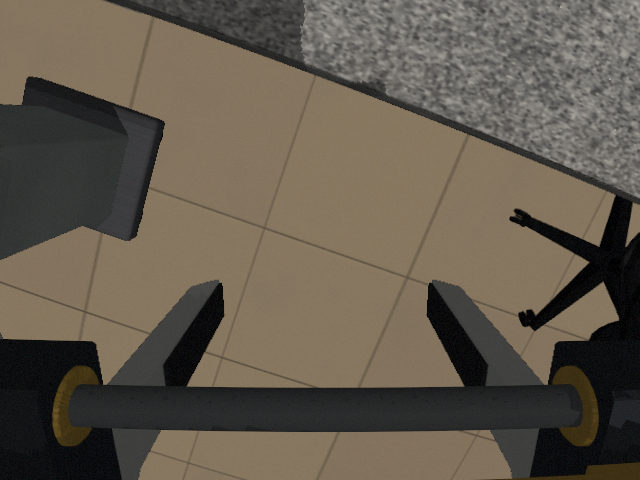

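```bash
python3 - <<'E'
import cv2
im=cv2.imread('pics/scene0.png')
cv2.imwrite('pics/c1.png',cv2.resize(im[205:285,285:465],None,fx=4.4,fy=4.4,interpolation=cv2.INTER_CUBIC))
cv2.imwrite('pics/c2.png',cv2.resize(im[225:355,190:340],None,fx=4.5,fy=4.5,interpolation=cv2.INTER_CUBIC))
im=cv2.imread('pics/side0.png')
cv2.imwrite('pics/c3.png',cv2.resize(im[185:305,260:400],None,fx=5,fy=5,interpolation=cv2.INTER_CUBIC))
E
```

```text
(no output)
```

View pics/c1.png

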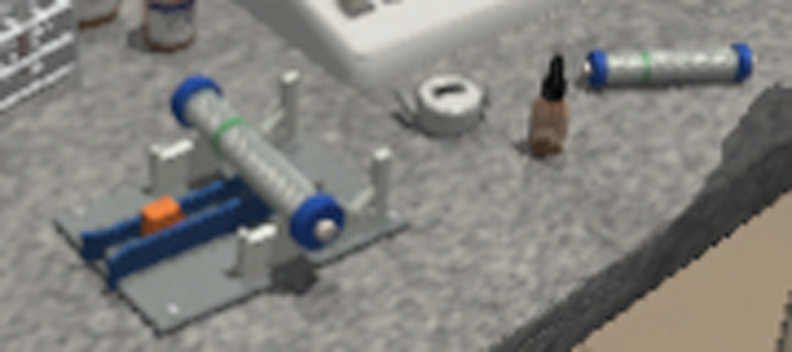

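View pics/c2.png

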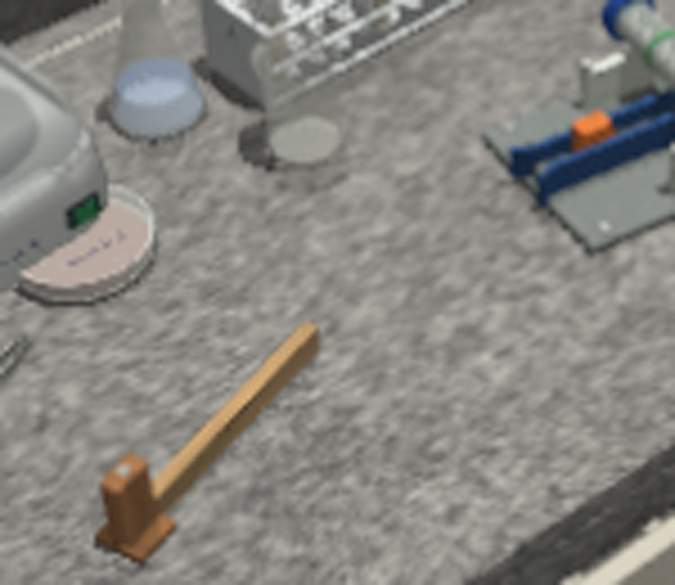

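View pics/c3.png

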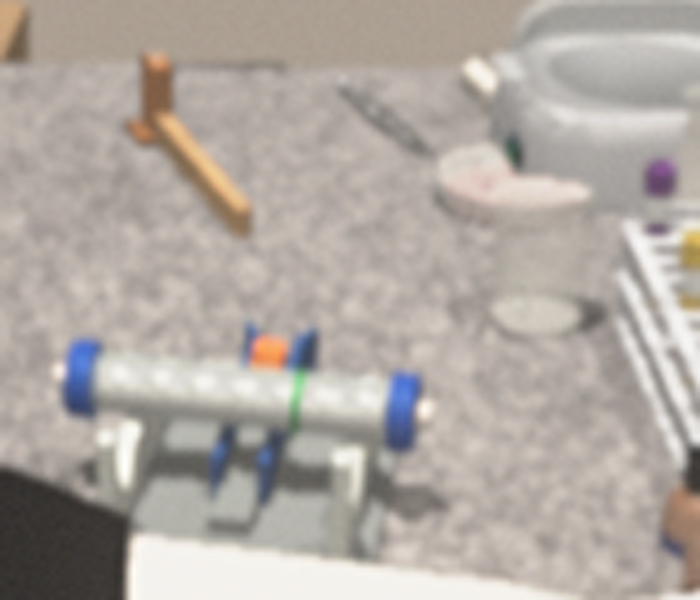

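```bash
cat > m0.py <<'E'
from h import *
m,im,d=load('scene0'); P=cloud(m,d); hsv=cv2.cvtColor(im,cv2.COLOR_RGB2HSV)
def cl(mask,box,name,zr=(-1,1)):
    u0,v0,u1,v1=box; M=np.zeros(mask.shape,bool); M[v0:v1,u0:u1]=1; M&=mask&(d>0)&(P[...,2]>zr[0])&(P[...,2]<zr[1])
    p=P[M]; print(name,len(p),'mean',p.mean(0).round(4),'min',np.percentile(p,2,axis=0).round(3),'max',np.percentile(p,98,axis=0).round(3)); return p
H,S,V=[hsv[...,i].astype(int) for i in range(3)]
blue=(H>105)&(H<125)&(S>130)&(V>60)
org=(H<14)&(S>180)&(V>150)
a=np.ones_like(blue)
cl(blue,(320,218,345,240),'flangeL',(.03,.1)); cl(blue,(345,245,370,265),'flangeR',(.03,.1))
cl(blue,(300,240,350,275),'chan',(.005,.034))
cl(org,(310,240,335,265),'chock')
wood=(H>5)&(H<22)&(S>90)
p=cl(wood,(205,290,265,355),'stick'); 
cl(wood,(205,290,265,355),'handle',(.03,.07))
q=cl(wood,(205,290,265,355),'slat',(.012,.025))
c,s,vt=np.linalg.svd(q[:,:2]-q[:,:2].mean(0)); print('slat dir',vt[0])
cl((V<140)&(S>60),(400,215,418,245),'bottle',(.01,.09))
cl(a,(246,240,268,265),'beaker',(.0,.09))
cl(blue,(412,210,460,230),'decoy',(0,.1))
print(onz(m,[(257,257)],.003), onz(m,[(409,236)],.004))
# base plate
M=(P[...,2]>.005)&(P[...,2]<.012)&(d>0); M[:240]=0;M[280:]=0;M[:,:290]=0;M[:,385:]=0
M[:240]=0
q=P[M][:,:2]; print(len(q)); r=cv2.minAreaRect(q.astype(np.float32)*1000);print(r,cv2.boxPoints(r))
E
python3 m0.py
```

```text
flangeL 34 mean [ 0.5916 -0.1502  0.0629] min [ 0.586 -0.165  0.048] max [ 0.599 -0.138  0.07 ]
flangeR 79 mean [ 0.4496 -0.1246  0.0579] min [ 0.444 -0.143  0.037] max [ 0.459 -0.113  0.07 ]
chan 244 mean [ 0.5293 -0.0767  0.0236] min [ 0.515 -0.129  0.012] max [ 0.555 -0.028  0.033]
chock 18 mean [ 0.5321 -0.0738  0.0408] min [ 0.528 -0.081  0.039] max [ 0.537 -0.065  0.043]
stick 550 mean [0.4861 0.2483 0.0191] min [0.459 0.149 0.004] max [0.521 0.307 0.051]
handle 95 mean [0.4693 0.2957 0.0434] min [0.463 0.283 0.031] max [0.48  0.307 0.053]
slat 264 mean [0.4953 0.2257 0.0177] min [0.465 0.147 0.012] max [0.524 0.305 0.023]
slat dir [-0.33307915  0.94289887]
bottle 80 mean [ 0.4409 -0.3394  0.0295] min [ 0.433 -0.35   0.012] max [ 0.451 -0.333  0.049]
beaker 520 mean [0.669  0.047  0.0274] min [ 0.642 -0.008  0.001] max [0.73  0.075 0.068]
decoy 38 mean [ 0.4389 -0.4631  0.0193] min [ 0.399 -0.518  0.008] max [ 0.476 -0.419  0.027]
[[0.67410045 0.04409892 0.003     ]] [[ 0.4498747  -0.35274333  0.004     ]]
876
((515.1390380859375, -114.80085754394531), (259.0159912109375, 174.25634765625), 48.43180847167969) [[ 364.02264  -153.88391 ]
 [ 494.39545  -269.5049  ]
 [ 666.25543   -75.717804]
 [ 535.8826     39.9032  ]]
```

```bash
cat >> h.py <<'E'
from scipy.spatial.transform import Rotation as Ro
def plan(pos,jaw,tilt=None):
    """pos TCP target world; jaw yaw (deg, world) of tool z with tool x down -> rel shift & rotvec deg"""
    o=robot.get_obs(); R0=Ro.from_quat(o['orientation']); 
    best=None
    for j in(jaw,jaw+180):
        j=np.radians(j); z=np.array([np.cos(j),np.sin(j),0]); x=np.array([0,0,-1.]); y=np.cross(z,x)
        Rt=Ro.from_matrix(np.c_[x,y,z]); rv=(R0.inv()*Rt).as_rotvec(degrees=True)
        if best is None or np.linalg.norm(rv)<np.linalg.norm(best): best=rv
    sh=R0.inv().apply(np.array(pos)-o['tcp_pos'])
    print('shift',sh.round(4),'rot',best.round(2))
def st():
    o=robot.get_obs(); R=Ro.from_quat(o['orientation']).as_matrix()
    print('t',round(o['time'],2),'tcp',o['tcp_pos'].round(4),'tip',(o['tcp_pos']+.097*R[:,0]).round(4),'x',R[:,0].round(3),'z',R[:,2].round(3),'jaw',np.degrees(np.arctan2(R[1,2],R[0,2])).round(2),'F',o['contact_force'].round(1),'g',round(o['grip_width'],3),'q',o['joints'].round(2))
E
python3 - <<'E'
from h import *
st()
m,im,d=load('scene0'); P=cloud(m,d)[d>0]
for n in ['scene0','side0']:
    m,im,d=load(n);P=cloud(m,d)[d>0]
    for y in np.arange(-.9,.4,.1):
        s=(abs(P[:,1]-y)<.05)&(P[:,0]>.25)&(P[:,0]<.75)&(P[:,2]>.1)&(P[:,2]<.5)
        if s.any(): print(n,y.round(1),P[s].min(0).round(2),P[s].max(0).round(2))
plan([.52,-.02,.33],-10)
plan([.60,-.12,.33],-10)
E
```

```text
t 0.15 tcp [ 0.2202 -0.6112  0.302 ] tip [ 0.2202 -0.611   0.205 ] x [-0.001  0.001 -1.   ] z [ 0.339 -0.941 -0.001] jaw -70.19 F [0.7 0.2 0.8] g 1.002 q [ 1.16  0.63  0.04  1.52 -0.03  1.   -0.02]
scene0 -0.9 [ 0.43 -0.95  0.1 ] [ 0.67 -0.85  0.38]
scene0 -0.8 [ 0.39 -0.85  0.1 ] [ 0.75 -0.75  0.39]
scene0 -0.7 [ 0.61 -0.75  0.16] [ 0.61 -0.75  0.16]
scene0 0.1 [0.75 0.09 0.11] [0.75 0.1  0.11]
scene0 0.2 [0.69 0.19 0.1 ] [0.75 0.25 0.11]
scene0 0.3 [0.69 0.25 0.1 ] [0.75 0.29 0.11]
side0 -0.9 [ 0.37 -0.91  0.2 ] [ 0.72 -0.85  0.4 ]
side0 -0.8 [ 0.37 -0.85  0.12] [ 0.71 -0.77  0.4 ]
side0 -0.7 [ 0.25 -0.7   0.3 ] [ 0.28 -0.65  0.35]
side0 -0.6 [ 0.25 -0.65  0.31] [ 0.27 -0.59  0.5 ]
side0 0.2 [0.7  0.19 0.1 ] [0.75 0.25 0.1 ]
side0 0.3 [0.71 0.25 0.1 ] [0.75 0.27 0.1 ]
shift [-0.0274  0.4824 -0.4546] rot [-6.019e+01 -8.000e-02 -4.000e-02]
shift [-0.0276  0.5238 -0.3334] rot [-6.019e+01 -8.000e-02 -4.000e-02]
```

```bash
python3 - <<'E'
from h import *
plan([.52,-.22,.33],-10)
E
```

```text
shift [-0.0276  0.4146 -0.2664] rot [-6.019e+01 -8.000e-02 -4.000e-02]
```

{"api": "jog_arm", "payload": {"steps": [[-0.028,0.415,-0.266,-60,0,0,0.4],[-0.028,0.415,-0.266,-60,0,0,0.4],[-0.028,0.415,-0.266,-60,0,0,0.4],[-0.028,0.415,-0.266,-60,0,0,0.4],[-0.028,0.415,-0.266,-60,0,0,0.4],[-0.028,0.415,-0.266,-60,0,0,0.4],[-0.028,0.415,-0.266,-60,0,0,0.4],[-0.028,0.415,-0.266,-60,0,0,0.4],[-0.028,0.415,-0.266,-60,0,0,0.4],[-0.028,0.415,-0.266,-60,0,0,0.4],[-0.028,0.415,-0.266,-60,0,0,0.4],[-0.028,0.415,-0.266,-60,0,0,0.4]]}}

```text
time: 1.15
tcp_pos: [0.5219, -0.2175, 0.3305]
orientation: [0.063, 0.704, -0.061, 0.704]
contact_force: [0.2, -0.7, -0.1]
grip_width: 0.404
```

{"api": "jog_arm", "payload": {"steps": [[0,0,0,0,0,0,0.4],[0,0,0,0,0,0,0.4],[0,0,0,0,0,0,0.4]]}}

```text
time: 1.4
tcp_pos: [0.5213, -0.218, 0.3301]
orientation: [0.063, 0.705, -0.062, 0.704]
contact_force: [-0.4, -0.4, -0.5]
grip_width: 0.399
```

```bash
python3 - <<'E'
from h import *
st(); cap('wrist','w1')
E
```

```text
t 1.4 tcp [ 0.5213 -0.218   0.3301] tip [ 0.5212 -0.2178  0.2331] x [-0.001  0.002 -1.   ] z [ 0.985 -0.175 -0.002] jaw -10.1 F [-0.4 -0.4 -0.5] g 0.399 q [ 0.54  0.49 -0.28  1.72  0.16  0.96  0.02]
```

View pics/w1.png

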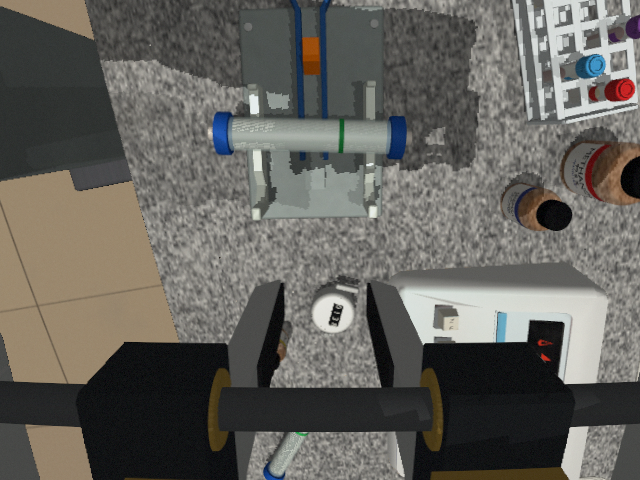

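```bash
python3 - <<'E'
from h import *
m,im,d=load('w1')
c=im[0:230,200:420,::-1]; cv2.imwrite('pics/w1c.png',cv2.resize(c,None,fx=2.6,fy=2.6,interpolation=cv2.INTER_CUBIC))
P=cloud(m,d)
sel=(d>0)&(P[...,2]>.004)&(P[...,2]<.012); sel[240:]=0; sel[:,:225]=0; sel[:,395:]=0
q=P[sel]; print(len(q), np.median(q[:,2])); 
a=np.radians(-10.1-90); 
for yaw in np.radians(np.arange(-110,-90,1)):
    ex=np.array([np.cos(yaw),np.sin(yaw)]); ey=np.array([-ex[1],ex[0]])
    X=q[:,:2]@ex;Y=q[:,:2]@ey
    print(np.degrees(yaw).round(1), (np.percentile(Y,[1,99])).round(4), np.percentile(Y,99).round(4)-np.percentile(Y,1).round(4), np.percentile(X,99).round(4))
E
```

```text
17962 0.008078935032701757
-110.0 [0.4639 0.6106] 0.14670000000000005 0.0376
-109.0 [0.4659 0.6106] 0.14470000000000005 0.0468
-108.0 [0.4678 0.6105] 0.14270000000000005 0.056
-107.0 [0.4694 0.6103] 0.14089999999999997 0.0652
-106.0 [0.4709 0.6098] 0.13890000000000002 0.0743
-105.0 [0.4725 0.6091] 0.1366 0.0835
-104.0 [0.4737 0.6082] 0.13449999999999995 0.0928
-103.0 [0.4746 0.6072] 0.13259999999999994 0.1021
-102.0 [0.4754 0.6059] 0.1305 0.1116
-101.0 [0.4759 0.6046] 0.12870000000000004 0.1208
-100.0 [0.4762 0.6037] 0.1275 0.1302
-99.0 [0.4758 0.6029] 0.1271 0.1397
-98.0 [0.4752 0.6025] 0.12730000000000002 0.1491
-97.0 [0.4739 0.6021] 0.12819999999999998 0.1586
-96.0 [0.4721 0.6019] 0.12979999999999997 0.168
-95.0 [0.4698 0.6015] 0.13170000000000004 0.1775
-94.0 [0.4674 0.6009] 0.1335 0.187
-93.0 [0.4649 0.6003] 0.13539999999999996 0.1965
-92.0 [0.4621 0.5995] 0.13740000000000002 0.2062
-91.0 [0.4593 0.5985] 0.13920000000000005 0.2158
```

View pics/w1c.png

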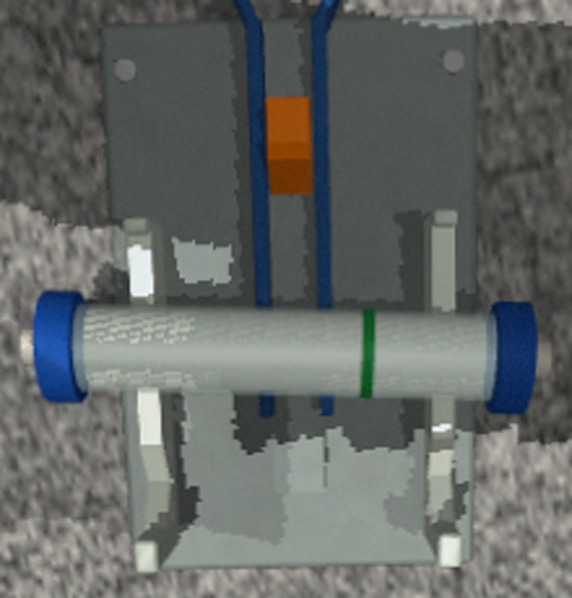

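```bash
cat > fit.py <<'E'
from h import *
from scipy.optimize import least_squares
m,im,d=load('w1')
cr=np.array([(469,560),(104,27),(475,18),(296.5,412),(290,60)],float); C=np.array([(36,65,8),(-156,-65,8),(-156,65,8),(-22,0,30),(np.nan,0,30)])/1000
px=np.c_[200+cr[:,0]/2.6-.3,cr[:,1]/2.6-.3]
W=np.array([onz(m,[p],c[2])[0] for p,c in zip(px,C)])
def tr(p,C): c,s=np.cos(p[2]),np.sin(p[2]); return np.c_[p[0]+c*C[:,0]-s*C[:,1],p[1]+s*C[:,0]+c*C[:,1],C[:,2]]
def inv(p,W): c,s=np.cos(p[2]),np.sin(p[2]); D=W[:,:2]-p[:2]; return np.c_[D@[c,s],D@[-s,c]]
f=lambda p:np.nan_to_num((inv(p,W)-C[:,:2])).ravel()
r=least_squares(f,[.51,-.19,-1.745]); p=r.x
print('cradle',p.round(4),np.degrees(p[2]).round(2)); print((f(p).reshape(-1,2)*1000).round(1))
g=lambda u,v:(200+u/2.6-.3,v/2.6-.3)
# chock top: quad z .042
for nm,u,v,z in [('chock rear top L',267,97,.042),('chock rear top R',309,97,.042),('chock top front',291,158,.042),('chock foot front L',270,193,.016),('foot R',311,193,.016),('colL top flange',60,346,.05),('colR',515,357,.05),('col mid L flange in',85,350,.05),('col mid R in',487,356,.05),('backstopL',147,545,.06),('backstopR',450,540,.06)]:
    w=onz(m,[g(u,v)],z)[0]; print(nm,w.round(4),(inv(p,w[None])[0]*1000).round(1))
np.save('cr.npy',p)
o=im[:,:,::-1].copy()
def L(a,col=(0,255,255)):
    q=proj(m,tr(p,np.array(a,float)/1000)); 
    for i in range(len(q)-1): cv2.line(o,tuple(int(x) for x in (q[i]*1)),tuple(int(x) for x in q[i+1]),col,1)
L([(36,-65,8),(36,65,8),(-156,65,8),(-156,-65,8),(36,-65,8)])
for s in(-8,8): L([(-150,s,30),(-22,s,30)])
for s in(-46,-54,46,54): L([(-88,s,36),(-14,s,36),(0,s,22),(14.5,s,36)],(0,0,255)); L([(14.5,s,36),(14.5,s,60)],(0,0,255))
cv2.imwrite('pics/w1o.png',cv2.resize(o[0:230,200:420],None,fx=2.6,fy=2.6,interpolation=cv2.INTER_CUBIC))
E
python3 fit.py
```

```text
cradle [ 0.5158 -0.1888 -1.7322] -99.25
[[-2.2 -1.3]
 [ 2.2  1.9]
 [ 1.6 -1.7]
 [-1.6  0.5]
 [ 0.   0.7]]
chock rear top L [ 0.5292 -0.0664  0.042 ] [-123.    -6.4]
chock rear top R [ 0.5423 -0.0688  0.042 ] [-122.8    6.8]
chock top front [ 0.5333 -0.0858  0.042 ] [-104.5    0.7]
chock foot front L [ 0.5241 -0.0917  0.016 ] [-97.2  -7.4]
foot R [ 0.5379 -0.0942  0.016 ] [-96.9   6.6]
colL top flange [ 0.4493 -0.1299  0.05  ] [-47.5 -75.1]
colR [ 0.5937 -0.1594  0.05  ] [-41.5  72.1]
col mid L flange in [ 0.457  -0.1327  0.05  ] [-46. -67.]
col mid R in [ 0.5847 -0.1576  0.05  ] [-42.  63.]
backstopL [ 0.4651 -0.1974  0.06  ] [ 16.6 -48.6]
backstopR [ 0.5631 -0.2132  0.06  ] [16.5 50.6]
```

View pics/w1o.png

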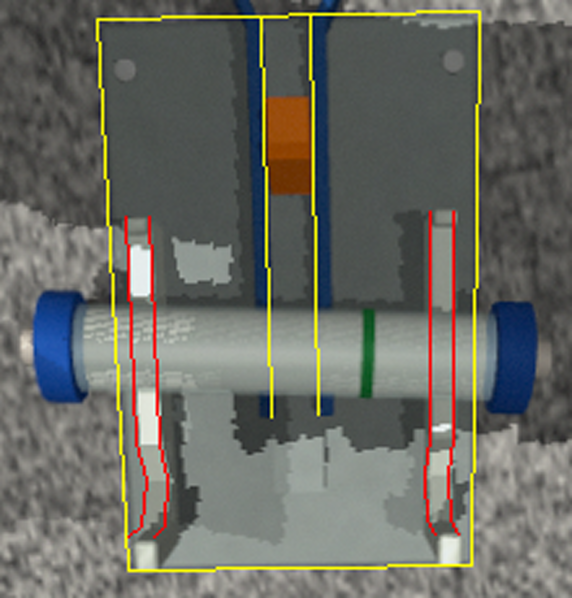

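```bash
cat >> h.py <<'E'
def cp(x,y,z):
    p=np.load('cr.npy'); c,s=np.cos(p[2]),np.sin(p[2]); x/=1000;y/=1000
    return [p[0]+c*x-s*y,p[1]+s*x+c*y,z]
E
python3 - <<'E'
from h import *
plan(cp(-82,0,.2),-9.25);plan(cp(-82,0,.137),-9.25)
E
```

```text
shift [ 0.1302  0.1106 -0.0115] rot [-0.96 -0.1  -0.05]
shift [ 0.1932  0.1105 -0.0113] rot [-0.96 -0.1  -0.05]
```

{"api": "jog_arm", "payload": {"steps": [[0.03,0.04,-0.004,-1,0,0,0.4],[0.06,0.08,-0.011,-1,0,0,0.4],[0.08,0.11,-0.011,-1,0,0,0.4],[0.11,0.11,-0.011,-1,0,0,0.4],[0.14,0.11,-0.011,-1,0,0,0.4],[0.15,0.11,-0.011,-1,0,0,0.4],[0.15,0.11,-0.011,-1,0,0,0.4],[0.15,0.11,-0.011,-1,0,0,0.4]]}}

```text
time: 2.12
tcp_pos: [0.5292, -0.1104, 0.1806]
orientation: [0.058, 0.705, -0.058, 0.704]
contact_force: [0.0, -0.0, 0.6]
grip_width: 0.399
```

```bash
python3 - <<'E'
from h import *
st();m,im,d=cap('wrist','w2');plan(cp(-82,0,.137),-9.25)
print(proj(m,[cp(-82,0,.04)]))
E
```

```text
t 2.12 tcp [ 0.5292 -0.1104  0.1806] tip [ 0.529  -0.1104  0.0836] x [-0.002  0.    -1.   ] z [ 0.987 -0.163 -0.002] jaw -9.37 F [ 0.  -0.   0.6] g 0.399 q [ 0.31  0.65 -0.23  1.93  0.25  0.59 -0.25]
shift [ 0.0445  0.0022 -0.0013] rot [-0.11  0.01 -0.02]
[[324.27999404 266.03947515]]
```

View pics/w2.png

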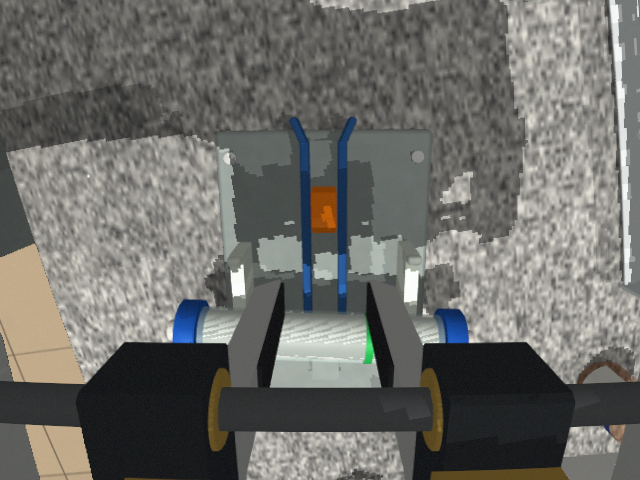

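{"api": "jog_arm", "payload": {"steps": [[0.015,0.003,-0.001,0,0,0,0.4],[0.03,0.003,-0.001,0,0,0,0.4],[0.044,0.003,-0.001,0,0,0,0.4],[0.044,0.003,-0.001,0,0,0,0.4]]}}

```text
time: 2.5
tcp_pos: [0.5292, -0.1082, 0.1374]
orientation: [0.058, 0.705, -0.058, 0.705]
contact_force: [0.2, 0.0, -0.5]
grip_width: 0.4
```

```bash
python3 - <<'E'
from h import *
st();m,im,d=cap('scene','s2');cap('side','sd2')
o=cv2.resize(im[205:285,285:405,::-1],None,fx=6,fy=6,interpolation=cv2.INTER_CUBIC);cv2.imwrite('pics/s2c.png',o)
plan(cp(-22,0,.137),-9.25)
E
```

```text
t 2.5 tcp [ 0.5292 -0.1082  0.1374] tip [ 0.5293 -0.1082  0.0404] x [ 0. -0. -1.] z [ 0.986 -0.164  0.   ] jaw -9.45 F [ 0.2  0.  -0.5] g 0.4 q [ 0.28  0.72 -0.2   1.95  0.28  0.49 -0.28]
shift [ 0.0018 -0.0601 -0.0009] rot [-0.18  0.13 -0.  ]
```

View pics/s2c.png

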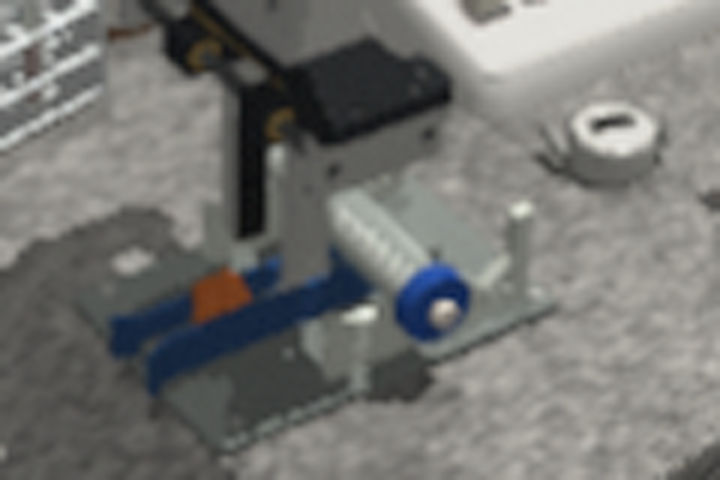

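{"api": "jog_arm", "payload": {"steps": [[0,-0.004,0,0,0,0,0.4],[0,-0.008,0,0,0,0,0.4],[0,-0.011,0,0,0,0,0.4],[0,-0.014,0,0,0,0,0.4],[0,-0.017,0,0,0,0,0.4],[0,-0.02,0,0,0,0,0.4],[0,-0.023,0,0,0,0,0.4],[0,-0.026,0,0,0,0,0.4],[0,-0.029,0,0,0,0,0.4],[0,-0.032,0,0,0,0,0.4],[0,-0.035,0,0,0,0,0.4],[0,-0.038,0,0,0,0,0.4]]}}

```text
time: 3.6
tcp_pos: [0.5238, -0.1457, 0.1388]
orientation: [0.058, 0.704, -0.058, 0.705]
contact_force: [-0.6, 1.2, 0.0]
grip_width: 0.397
```

```bash
python3 - <<'E'
from h import *
st();m,im,d=cap('scene','s3')
o=cv2.resize(im[205:285,285:405,::-1],None,fx=6,fy=6,interpolation=cv2.INTER_CUBIC);cv2.imwrite('pics/s3c.png',o)
plan(cp(-22,0,.137),-9.25)
E
```

```text
t 3.6 tcp [ 0.5238 -0.1457  0.1388] tip [ 0.524  -0.1458  0.0418] x [ 0.002 -0.    -1.   ] z [ 0.986 -0.164  0.002] jaw -9.43 F [-0.6  1.2  0. ] g 0.397 q [ 0.36  0.72 -0.21  1.95  0.29  0.5  -0.22]
shift [ 0.0018 -0.021  -0.0008] rot [-0.23  0.12  0.03]
```

View pics/s3c.png

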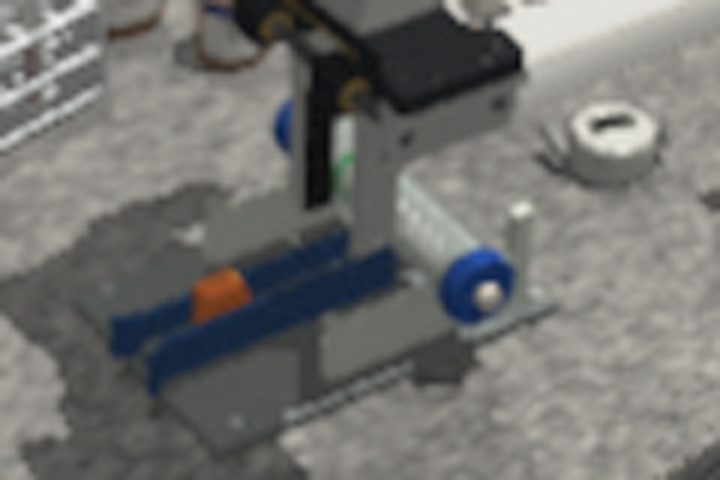

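{"api": "jog_arm", "payload": {"steps": [[0.001,-0.003,0,0,0,0,0.4],[0.001,-0.005,0,0,0,0,0.4],[0.001,-0.007,0,0,0,0,0.4],[0.001,-0.009,0,0,0,0,0.4],[0.001,-0.011,0,0,0,0,0.4],[0.001,-0.013,0,0,0,0,0.4],[0.001,-0.015,0,0,0,0,0.4],[0.001,-0.017,0,0,0,0,0.4],[0.001,-0.019,0,0,0,0,0.4],[0.001,-0.02,0,0,0,0,0.4],[0.001,-0.02,0,0,0,0,0.4]]}}

```text
time: 4.57
tcp_pos: [0.5203, -0.1665, 0.1378]
orientation: [0.058, 0.704, -0.059, 0.705]
contact_force: [-0.3, 0.7, 0.1]
grip_width: 0.401
```

```bash
python3 - <<'E'
from h import *
st();m,im,d=cap('scene','s4')
o=cv2.resize(im[205:285,285:405,::-1],None,fx=6,fy=6,interpolation=cv2.INTER_CUBIC);cv2.imwrite('pics/s4c.png',o)
E
```

```text
t 4.57 tcp [ 0.5203 -0.1665  0.1378] tip [ 0.5205 -0.1666  0.0408] x [ 0.002 -0.001 -1.   ] z [ 0.986 -0.165  0.002] jaw -9.5 F [-0.3  0.7  0.1] g 0.401 q [ 0.4   0.73 -0.21  1.94  0.3   0.5  -0.19]
```

View pics/s4c.png

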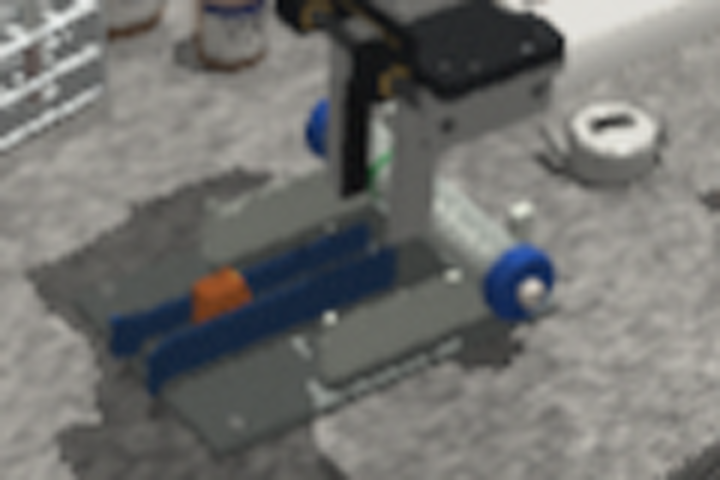

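{"api": "jog_arm", "payload": {"steps": [[0,0.015,0,0,0,0,0.4],[0,0.025,0,0,0,0,0.4],[-0.03,0.025,0,0,0,0,0.4],[-0.07,0.0,0,0,0,0,0.4],[-0.11,-0.02,0,0,0,0,0.4],[-0.15,-0.05,0,0,0,0,0.4],[-0.19,-0.05,0,0,0,0,0.4],[-0.19,-0.05,0,0,0,0,0.4],[-0.19,-0.05,0,0,0,0,0.4]]}}

```text
time: 5.37
tcp_pos: [0.5133, -0.2166, 0.3319]
orientation: [0.058, 0.701, -0.06, 0.708]
contact_force: [0.5, 0.0, 0.5]
grip_width: 0.398
```

```bash
python3 - <<'E'
from h import *
st();m,im,d=cap('wrist','w5');cap('scene','s5')
c=im[0:260,180:440,::-1]; cv2.imwrite('pics/w5c.png',cv2.resize(c,None,fx=2.3,fy=2.3,interpolation=cv2.INTER_CUBIC))
hsv=cv2.cvtColor(im,cv2.COLOR_RGB2HSV);H,S,V=[hsv[...,i].astype(int) for i in range(3)]
blue=(H>105)&(H<125)&(S>130)&(V>60);P=cloud(m,d);p=np.load('cr.npy')
c,s=np.cos(p[2]),np.sin(p[2]);D=P[...,:2]-p[:2];X=D@[c,s]*1000;Y=D@[-s,c]*1000;Z=P[...,2]*1000
for lo,hi in((-78,-66),(66,78)):
    M=blue&(d>0)&(Y>lo)&(Y<hi)&(Z>20)&(abs(X)<80);print('flange',M.sum(),'x',np.percentile(X[M],[2,50,98]).round(1),'ztop',np.percentile(Z[M],[95,99]).round(1),'y',np.percentile(Y[M],[2,98]).round(1))
for lo,hi in((-40,-20),(-20,0),(20,40)):
    M=(d>0)&(Y>lo)&(Y<hi)&(abs(X)<80)&(Z>45);print('tube',M.sum(),'ztop',np.percentile(Z[M],[50,95,99]).round(1),'x of top',X[M][Z[M]>np.percentile(Z[M],80)].mean().round(1))
E
```

```text
t 5.37 tcp [ 0.5133 -0.2166  0.3319] tip [ 0.5142 -0.217   0.2349] x [ 0.01  -0.004 -1.   ] z [ 0.986 -0.166  0.01 ] jaw -9.57 F [0.5 0.  0.5] g 0.398 q [ 0.56  0.47 -0.32  1.75  0.18  0.94  0.01]
flange 430 x [-16.7  -2.   15.9] ztop [60.1 60.6] y [-77.8 -69.4]
flange 352 x [-17.5  -2.9  15.4] ztop [60.3 60.9] y [66.2 73.6]
tube 17794 ztop [354.8 356.3 356.8] x of top 1.1
tube 11984 ztop [347.3 355.5 356.4] x of top 0.8
tube 22666 ztop [351.  357.1 358.2] x of top 2.1
```

View pics/w5c.png

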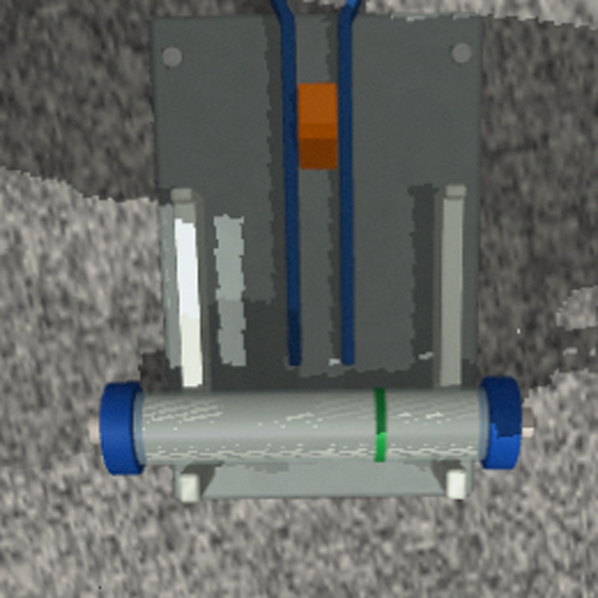

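```bash
python3 - <<'E'
from h import *
m,im,d=load('w5'); p=np.load('cr.npy');c,s=np.cos(p[2]),np.sin(p[2])
# auto wall detection: blue mask per row
hsv=cv2.cvtColor(im,cv2.COLOR_RGB2HSV);H,S,V=[hsv[...,i].astype(int) for i in range(3)]
b=(H>105)&(H<125)&(S>130)&(V>50); b[:,:295]=0;b[:,345:]=0
pts=[]
for r in range(10,158,4):
    u=np.where(b[r])[0]
    if len(u)<4: continue
    g=np.split(u,np.where(np.diff(u)>5)[0]+1)
    if len(g)!=2: continue
    # wall seen from above incl. sides: use extremes & inner edges
    q=onz(m,[(g[0][0],r),(g[0][-1],r),(g[1][0],r),(g[1][-1],r)],.030)[:,:2]-p[:2]
    X=q@[c,s]*1000;Y=q@[-s,c]*1000;pts.append((X.mean(),*Y))
A=np.array(pts);print(A[::3].round(1)); mid=A[:,[1,4]].mean(1);k=A[:,0]<-40
for nm,mm in(('outer',A[:,[1,4]].mean(1)),('inner',A[:,[2,3]].mean(1))):
    f=np.polyfit(A[:,0],mm,1);print(nm,f,'deg',np.degrees(f[0]),'at-190',np.polyval(f,-190),'at -90',np.polyval(f,-90))
q=onz(m,[(180+321.5/2.3,363/2.3)],.03)[0,:2]-p[:2];print('wall end',q@[c,s]*1000,q@[-s,c]*1000)
E
```

```text
[[-145.8  -13.    -8.9    7.9   12.1]
 [-136.3  -12.4   -9.     8.7   12.1]
 [-126.7  -12.5   -9.1    7.8   12.1]
 [-117.1  -12.7   -8.4    8.6   12. ]
 [-107.4  -12.8   -8.5    8.6   12. ]
 [ -97.6  -12.1   -8.7    8.5   12. ]
 [ -87.6  -12.3   -8.8    8.5   11.9]
 [ -77.6  -12.5   -9.     8.4   11.9]
 [ -67.5  -12.6   -8.2    8.4   11.9]
 [ -57.3  -11.9   -8.4    8.3   12.8]
 [ -47.   -12.1   -8.5    9.2   12.7]
 [ -36.6  -11.4   -8.7   10.    11.8]
 [ -26.   -11.5   -8.9    9.1   12.7]]
outer [0.00646413 0.47739559] deg 0.37036731798259415 at-190 -0.7507889461903728 at -90 -0.10437603213266589
inner [0.00745731 0.55136774] deg 0.42727260791379573 at-190 -0.8655218875354111 at -90 -0.11979050636755961
wall end -22.586861855189536 0.7938570720957235
```

```bash
python3 - <<'E'
from h import *
p=np.load('cr.npy');e=np.array([-np.sin(p[2]),np.cos(p[2])])
p[:2]+=e*.0005;p[2]+=np.radians(.4);np.save('cr.npy',p);print(p,np.degrees(p[2]))
plan([.485,.23,.28],19.5)
E
```

```text
[ 0.51630752 -0.18891648 -1.72519191] -98.84621510972323
shift [ 0.0473  0.4345 -0.0993] rot [-28.95   0.12   0.06]
```

{"api": "jog_arm", "payload": {"steps": [[0.047,0.434,-0.1,-29,0,0,0.4],[0.047,0.434,-0.1,-29,0,0,0.4],[0.047,0.434,-0.1,-29,0,0,0.4],[0.047,0.434,-0.1,-29,0,0,0.4],[0.047,0.434,-0.1,-29,0,0,0.4],[0.047,0.434,-0.1,-29,0,0,0.4],[0.047,0.434,-0.1,-29,0,0,0.4],[0.047,0.434,-0.1,-29,0,0,0.4],[0.047,0.434,-0.1,-29,0,0,0.4],[0.047,0.434,-0.1,-29,0,0,0.4],[0.047,0.434,-0.1,-29,0,0,0.4],[0.047,0.434,-0.1,-29,0,0,0.4]]}}

```text
time: 6.47
tcp_pos: [0.4807, 0.2383, 0.2783]
orientation: [-0.123, 0.697, 0.126, 0.696]
contact_force: [0.4, 1.2, 0.2]
grip_width: 0.4
```

{"api": "jog_arm", "payload": {"steps": [[0,0,0,0,0,0,0.6],[0,0,0,0,0,0,0.6],[0,0,0,0,0,0,0.6]]}}

```text
time: 6.72
tcp_pos: [0.48, 0.2374, 0.2772]
orientation: [-0.123, 0.697, 0.125, 0.695]
contact_force: [0.5, -1.4, 0.3]
grip_width: 0.577
```

```bash
python3 - <<'E'
from h import *
st();m,im,d=cap('wrist','w6')
P=cloud(m,d)
hsv=cv2.cvtColor(im,cv2.COLOR_RGB2HSV);H,S,V=[hsv[...,i].astype(int) for i in range(3)]
wood=(H>4)&(H<24)&(S>90)&(d>0)
for n,a,b in(('top',.044,.055),('slat',.014,.022),('foot',.003,.009)):
    M=wood&(P[...,2]>a)&(P[...,2]<b)&(P[...,1]>.05)&(P[...,1]<.4); q=P[M]
    r=cv2.minAreaRect((q[:,:2]*1000).astype(np.float32)); print(n,len(q),r,q.mean(0).round(4),np.median(q[:,2]))
E
```

```text
t 6.72 tcp [0.48   0.2374 0.2772] tip [0.4796 0.2376 0.1802] x [-0.004  0.002 -1.   ] z [ 0.938  0.346 -0.003] jaw 20.26 F [ 0.5 -1.4  0.3] g 0.577 q [-0.19  0.53 -0.47  1.86  0.31  0.83 -0.46]
top 568 ((472.7967224121094, 293.5677185058594), (13.878303527832031, 25.409040451049805), 20.187469482421875) [0.4725 0.294  0.0495] 0.04964209140023132
slat 1973 ((611.2056884765625, 265.5008544921875), (254.58999633789062, 171.8979034423828), 19.817745208740234) [0.5194 0.2279 0.0181] 0.01815309775523636
foot 738 ((490.90802001953125, 240.0245361328125), (31.29056739807129, 142.86453247070312), 18.58464813232422) [0.472  0.2919 0.006 ] 0.006020867783518284
```

View pics/w6.png

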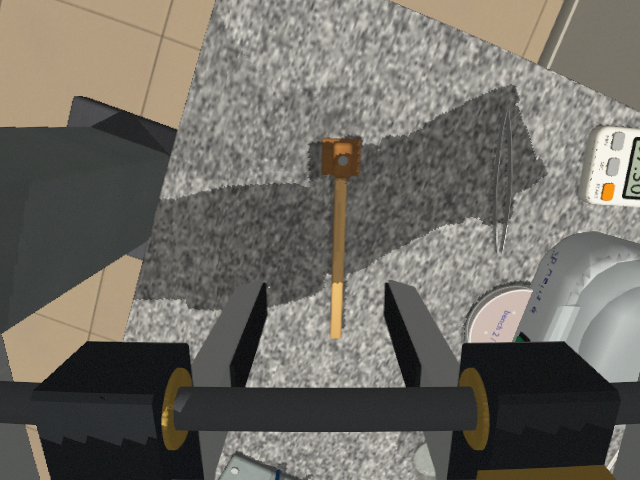

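```bash
python3 - <<'E'
from h import *
m,im,d=load('w6')
P=cloud(m,d)
hsv=cv2.cvtColor(im,cv2.COLOR_RGB2HSV);H,S,V=[hsv[...,i].astype(int) for i in range(3)]
M=(H>4)&(H<24)&(S>70)&(d>0)&(P[...,2]>.015)&(P[...,2]<.022); M[:,:320]=0;M[:,360:]=0;M[345:]=0;M[:185]=0
q=P[M][:,:2]; r=cv2.minAreaRect((q*1000).astype(np.float32));print(r)
v,l=cv2.fitLine((q*1000).astype(np.float32),cv2.DIST_L2,0,.01,.01).ravel()[:2],0; yaw=np.degrees(np.arctan2(v[1],v[0]));print(yaw)
plan([.4728,.2936,.19],20.1);plan([.4728,.2936,.112],20.1)
E
```

```text
((502.66070556640625, 207.63192749023438), (9.911072731018066, 137.6153106689453), 18.933849334716797)
-71.20271
shift [0.0877 0.0556 0.0125] rot [ 0.09 -0.13 -0.2 ]
shift [0.1657 0.0553 0.0127] rot [ 0.09 -0.13 -0.2 ]
```

{"api": "jog_arm", "payload": {"steps": [[0.03,0.03,0.012,1,0,0,0.6],[0.06,0.055,0.013,1.2,0,0,0.6],[0.09,0.055,0.013,1.2,0,0,0.6],[0.12,0.055,0.013,1.2,0,0,0.6],[0.13,0.055,0.013,1.2,0,0,0.6],[0.13,0.055,0.013,1.2,0,0,0.6]]}}

```text
time: 7.27
tcp_pos: [0.4725, 0.291, 0.1454]
orientation: [-0.116, 0.7, 0.116, 0.695]
contact_force: [0.3, 0.4, 0.3]
grip_width: 0.604
```

```bash
python3 - <<'E'
from h import *
st();plan([.473,.2937,.112],19.0)
E
```

```text
t 7.27 tcp [0.4725 0.291  0.1454] tip [0.4718 0.2909 0.0484] x [-0.008 -0.001 -1.   ] z [ 0.946  0.324 -0.008] jaw 18.89 F [0.3 0.4 0.3] g 0.604 q [-0.38  0.74 -0.35  1.9   0.43  0.58 -0.68]
shift [0.0334 0.0024 0.0016] rot [-0.11 -0.43 -0.07]
```

{"api": "jog_arm", "payload": {"steps": [[0.012,0.002,0.001,0,-0.4,0,0.6],[0.024,0.002,0.001,0,-0.4,0,0.6],[0.033,0.002,0.001,0,-0.4,0,0.6],[0.033,0.002,0.001,0,-0.4,0,0.6],[0.033,0.002,0.001,0,-0.4,0,0.0],[0.033,0.002,0.001,0,-0.4,0,0.0],[0.033,0.002,0.001,0,-0.4,0,0.0],[0.033,0.002,0.001,0,-0.4,0,0.0],[0.033,0.002,0.001,0,-0.4,0,0.0],[0.033,0.002,0.001,0,-0.4,0,0.0],[0.033,0.002,0.001,0,-0.4,0,0.0],[0.033,0.002,0.001,0,-0.4,0,0.0]]}}

```text
time: 8.27
tcp_pos: [0.4727, 0.2932, 0.1126]
orientation: [-0.116, 0.698, 0.116, 0.697]
contact_force: [-0.2, -0.2, 1.2]
grip_width: 0.145
```

```bash
python3 - <<'E'
from h import *
st()
E
```

```text
t 8.27 tcp [0.4727 0.2932 0.1126] tip [0.4726 0.2933 0.0156] x [-0.001  0.001 -1.   ] z [ 0.946  0.324 -0.   ] jaw 18.88 F [-0.2 -0.2  1.2] g 0.145 q [-0.41  0.79 -0.31  1.92  0.46  0.5  -0.71]
```

```bash
python3 - <<'E'
from h import *
print(cp(-345,0,.2),np.degrees(np.load('cr.npy')[2]));plan(cp(-345,0,.2),-8.85)
E
```

```text
[np.float64(0.5693626237393073), np.float64(0.1519796291403927), 0.2] -98.84621510972323
shift [-0.0876 -0.1648  0.0458] rot [27.73 -0.04 -0.07]
```

{"api": "jog_arm", "payload": {"steps": [[-0.03,0,0,0,0,0,0.0],[-0.06,0,0,0,0,0,0.0],[-0.088,-0.02,0.005,3,0,0,0.0],[-0.088,-0.05,0.014,8,0,0,0.0],[-0.088,-0.08,0.022,13,0,0,0.0],[-0.088,-0.11,0.03,18,0,0,0.0],[-0.088,-0.14,0.04,23,0,0,0.0],[-0.088,-0.165,0.046,27.7,0,0,0.0],[-0.088,-0.165,0.046,27.7,0,0,0.0],[-0.088,-0.165,0.046,27.7,0,0,0.0],[-0.088,-0.165,0.046,27.7,0,0,0.0]]}}

```text
time: 9.18
tcp_pos: [0.569, 0.1527, 0.2002]
orientation: [0.054, 0.706, -0.053, 0.704]
contact_force: [-0.1, 0.3, -0.6]
grip_width: 0.146
```

```bash
python3 - <<'E'
from h import *
st();m,im,d=cap('wrist','w7');cap('scene','s7');cap('side','sd7')
E
```

```text
t 9.18 tcp [0.569  0.1527 0.2002] tip [0.5689 0.1529 0.1032] x [-0.002  0.002 -1.   ] z [ 0.988 -0.152 -0.002] jaw -8.74 F [-0.1  0.3 -0.6] g 0.146 q [-0.13  0.68 -0.29  1.78  0.27  0.72 -0.72]
```

View pics/w7.png

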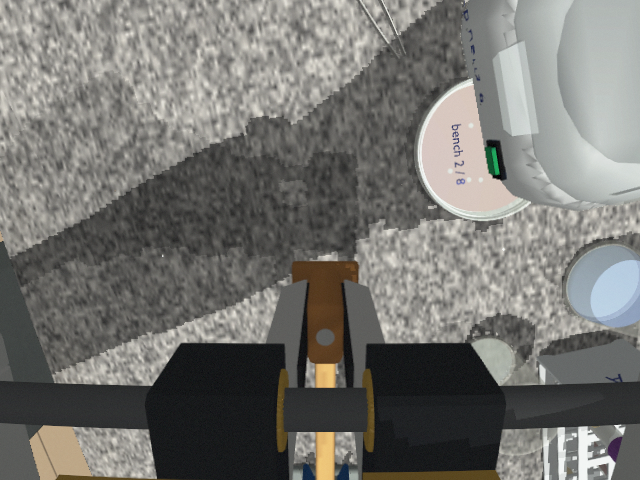

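View pics/s7.png

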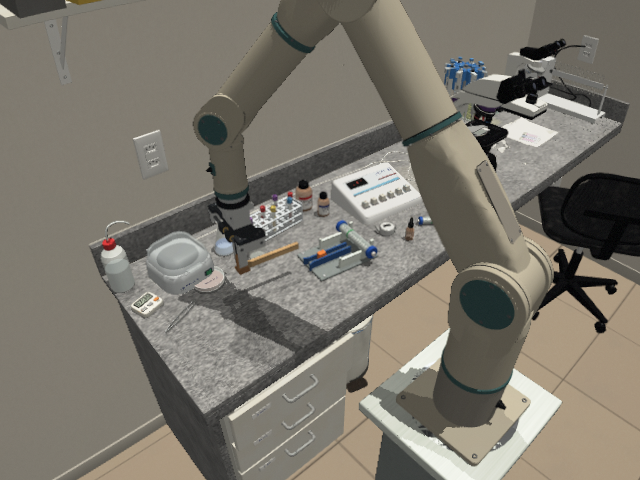

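View pics/sd7.png

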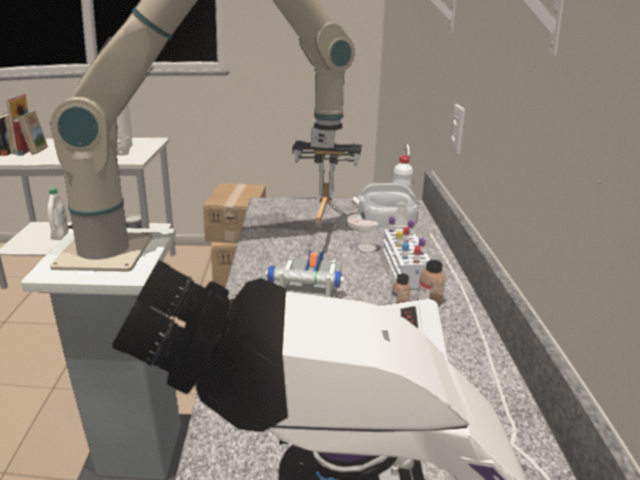

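```bash
cat > tipm.py <<'E'
from h import *
import sys
def tip(tag,zhi):
    m,im,d=load(tag);P=cloud(m,d);p=np.load('cr.npy');c,s=np.cos(p[2]),np.sin(p[2]);D=P[...,:2]-p[:2];X=D@[c,s]*1000;Y=D@[-s,c]*1000;Z=P[...,2]*1000
    hsv=cv2.cvtColor(im,cv2.COLOR_RGB2HSV);H,S,V=[hsv[...,i].astype(int) for i in range(3)]
    M=(H>6)&(H<24)&(S>80)&(d>0)&(abs(Y)<25)&(X>-420)&(X<-30)
    for a in range(-420,-30,20):
        k=M&(X>=a)&(X<a+20)
        if k.sum()>4: print(a+10,k.sum(),'Y',np.percentile(Y[k],[5,50,95]).round(1),'Z',np.percentile(Z[k],[5,50,95]).round(1))
    print('xmax',np.percentile(X[M],[98,99.5]).round(1))
tip(sys.argv[1],1)
E
python3 tipm.py s7; python3 - <<'E'
from h import *
plan(cp(-345,0,.1345),-8.85);plan(cp(-318,0,.1345),-8.85)
E
```

```text
-370 27 Y [-9.5  7.5 12.4] Z [ 93.  216.6 223.3]
-350 78 Y [-14.9  -5.7   4.2] Z [ 91.9  98.1 137.1]
-330 48 Y [-14.6  -4.8  -0.4] Z [ 93.1  98.9 108.8]
-310 54 Y [-6.7 -3.6  2.7] Z [ 90.6 103.3 108.7]
-290 51 Y [-6.  -3.9  1.1] Z [ 92.1 102.8 108.5]
-270 53 Y [-6.2 -3.8  2.3] Z [ 92.8 102.6 109. ]
-250 48 Y [-6.2 -2.8  2.7] Z [ 93.1 101.6 108.6]
-230 51 Y [-6.  -2.7  3. ] Z [ 90.8 102.7 108. ]
-210 50 Y [-6.  -3.2  1.6] Z [ 91.9 102.9 108.8]
-190 24 Y [-5.9 -2.9  2.6] Z [ 90.  102.2 108.7]
-130 18 Y [-5.6  2.5 12.1] Z [24.7 34.5 42.1]
-110 34 Y [-7.4 -2.8  6.3] Z [32.9 40.8 43.9]
xmax [-109.7 -105.5]
shift [ 0.0659 -0.0015  0.0009] rot [ 0.2  -0.09 -0.1 ]
shift [ 0.0658 -0.0285  0.0008] rot [ 0.2  -0.09 -0.1 ]
```

{"api": "jog_arm", "payload": {"steps": [[0.03,-0.001,0.001,0.2,0,0,0.0],[0.06,-0.001,0.001,0.2,0,0,0.0],[0.066,-0.001,0.001,0.2,0,0,0.0],[0.066,-0.001,0.001,0.2,0,0,0.0],[0.066,-0.001,0.001,0.2,0,0,0.0]]}}

```text
time: 9.75
tcp_pos: [0.5696, 0.1534, 0.1349]
orientation: [0.055, 0.706, -0.053, 0.705]
contact_force: [-0.8, -0.4, -0.3]
grip_width: 0.144
```

```bash
python3 - <<'E'
from h import *
st();m,im,d=cap('scene','s8');plan(cp(-295,0.5,.1345),-8.85);plan(cp(-194,0.5,.1345),-8.85)
o=cv2.resize(im[205:300,220:400,::-1],None,fx=4.4,fy=4.4,interpolation=cv2.INTER_CUBIC);cv2.imwrite('pics/s8c.png',o)
E
python3 tipm.py s8
```

```text
t 9.75 tcp [0.5696 0.1534 0.1349] tip [0.5694 0.1536 0.0379] x [-0.001  0.002 -1.   ] z [ 0.988 -0.153 -0.002] jaw -8.78 F [-0.8 -0.4 -0.3] g 0.144 q [-0.15  0.78 -0.25  1.81  0.31  0.59 -0.75]
shift [ 0.0009 -0.0515 -0.0001] rot [ 0.05 -0.01 -0.16]
shift [ 0.0006 -0.1525 -0.0002] rot [ 0.05 -0.01 -0.16]
-370 31 Y [-11.7   8.4  12.6] Z [ 25.2 146.9 157.6]
-350 77 Y [-14.7  -5.6   9.6] Z [23.7 31.1 71. ]
-330 43 Y [-13.8  -3.2   1.1] Z [25.6 33.5 43.3]
-310 51 Y [-6.  -2.9  3.3] Z [27.3 37.7 44. ]
-290 49 Y [-4.8 -2.4  2.5] Z [27.  37.6 43.8]
-270 47 Y [-6.1 -2.5  1.9] Z [27.2 37.4 43.2]
-250 48 Y [-5.8 -2.9  3.4] Z [27.  38.1 44.2]
-230 45 Y [-6.  -3.2  3.4] Z [27.8 38.4 44.7]
-210 47 Y [-5.4 -2.9  2.9] Z [27.  37.6 43.2]
-190 23 Y [-5.  -2.1  2.4] Z [29.  37.  41.9]
-130 19 Y [-6.9  0.5  6.6] Z [23.5 35.4 43.9]
-110 33 Y [-7.  -2.6  6.3] Z [31.3 40.7 44.3]
xmax [-109.4 -106.1]
```

View pics/s8c.png

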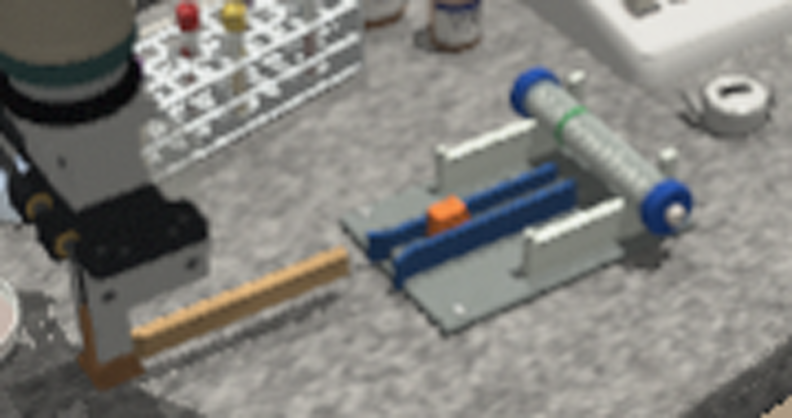

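Stick is level, lined up with the channel; tip at about (345,260) in the crop, mouth at (385,255). Feed in.

{"api": "jog_arm", "payload": {"steps": [[0.001,-0.006,0.0,0,0,0,0.0],[0.001,-0.012,0.0,0,0,0,0.0],[0.001,-0.018,0,0,0,0,0.0],[0.001,-0.024,0,0,0,0,0.0],[0.001,-0.03,0,0,0,0,0.0],[0.001,-0.036,0,0,0,0,0.0],[0.001,-0.042,0,0,0,0,0.0],[0.001,-0.048,0,0,0,0,0.0],[0.001,-0.051,0,0,0,0,0.0],[0.001,-0.051,0,0,0,0,0.0]]}}

```text
time: 10.63
tcp_pos: [0.5622, 0.1017, 0.1343]
orientation: [0.055, 0.705, -0.054, 0.705]
contact_force: [-0.5, 0.2, 0.1]
grip_width: 0.15
```

```bash
python3 - <<'E'
from h import *
st();m,im,d=cap('scene','s9');plan(cp(-194,0.5,.1345),-8.85)
o=cv2.resize(im[205:300,220:400,::-1],None,fx=4.4,fy=4.4,interpolation=cv2.INTER_CUBIC);cv2.imwrite('pics/s9c.png',o)
E
python3 tipm.py s9
```

```text
t 10.63 tcp [0.5622 0.1017 0.1343] tip [0.5622 0.1019 0.0373] x [-0.     0.002 -1.   ] z [ 0.988 -0.154 -0.   ] jaw -8.87 F [-0.5  0.2  0.1] g 0.15 q [-0.07  0.76 -0.25  1.87  0.33  0.55 -0.69]
shift [-4.00e-04 -1.01e-01 -1.00e-04] rot [ 0.01 -0.02 -0.16]
-330 13 Y [-5.7 10.7 13.1] Z [144.5 152.8 157.7]
-310 66 Y [-13.7  -0.7  11.1] Z [ 25.7  37.8 154. ]
-290 41 Y [-15.8  -9.2  -0.8] Z [23.6 28.9 35.8]
-270 43 Y [-5.7 -2.   3.1] Z [25.2 37.8 42.6]
-250 47 Y [-4.4 -2.   3.1] Z [26.2 37.  43.6]
-230 47 Y [-4.3 -2.   3.9] Z [27.  37.6 42.4]
-210 45 Y [-5.5 -1.4  5.2] Z [25.7 37.5 43.3]
-190 43 Y [-5.6 -2.7  3.2] Z [26.8 36.6 43.3]
-170 45 Y [-5.1 -2.1  4.7] Z [26.8 37.3 42.4]
-150 37 Y [-4.4 -1.7  4.2] Z [23.7 35.9 43. ]
-130 23 Y [-5.4  0.  11.3] Z [26.4 36.7 43.1]
-110 34 Y [-7.8 -2.1  5.2] Z [31.9 41.  43. ]
xmax [-108.8 -106.1]
```

View pics/s9c.png

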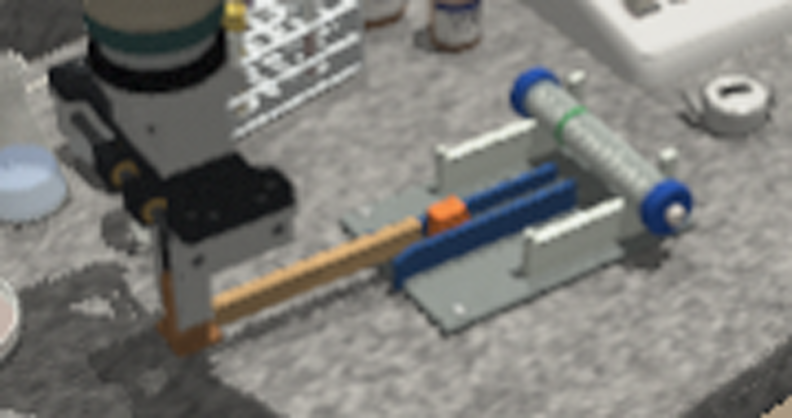

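{"api": "jog_arm", "payload": {"steps": [[0,-0.006,0.0,0,0,0,0.0],[0,-0.012,0.0,0,0,0,0.0],[0,-0.018,0,0,0,0,0.0],[0,-0.024,0,0,0,0,0.0],[0,-0.03,0,0,0,0,0.0],[0,-0.036,0,0,0,0,0.0],[0,-0.042,0,0,0,0,0.0],[0,-0.048,0,0,0,0,0.0],[0,-0.054,0,0,0,0,0.0],[0,-0.06,0,0,0,0,0.0],[0,-0.066,0,0,0,0,0.0],[0,-0.072,0,0,0,0,0.0]]}}

```text
time: 11.68
tcp_pos: [0.5512, 0.0308, 0.1342]
orientation: [0.055, 0.705, -0.053, 0.705]
contact_force: [0.6, -0.2, -1.1]
grip_width: 0.148
```

```bash
python3 - <<'E'
from h import *
st();m,im,d=cap('scene','s10');plan(cp(-194,0.5,.1345),-8.85)
o=cv2.resize(im[205:300,220:400,::-1],None,fx=4.4,fy=4.4,interpolation=cv2.INTER_CUBIC);cv2.imwrite('pics/s10c.png',o)
E

```

```text
t 11.68 tcp [0.5512 0.0308 0.1342] tip [0.5512 0.0311 0.0372] x [ 0.     0.003 -1.   ] z [ 0.988 -0.154 -0.   ] jaw -8.84 F [ 0.6 -0.2 -1.1] g 0.148 q [ 0.06  0.75 -0.26  1.92  0.36  0.52 -0.6 ]
shift [-0.0004 -0.0267 -0.0001] rot [-0.09 -0.04 -0.07]
```

View pics/s10c.png

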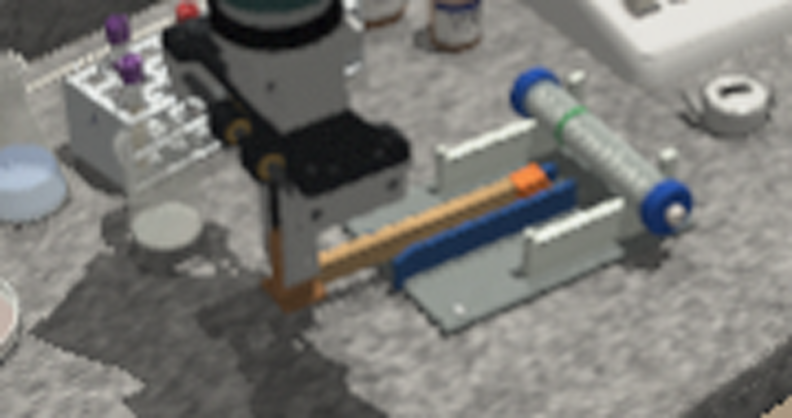

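{"api": "jog_arm", "payload": {"steps": [[0,-0.004,0,0,0,0,0.0],[0,-0.007,0,0,0,0,0.0],[0,-0.01,0,0,0,0,0.0],[0,-0.013,0,0,0,0,0.0],[0,-0.016,0,0,0,0,0.0],[0,-0.018,0,0,0,0,0.0],[0,-0.02,0,0,0,0,0.0],[0,-0.022,0,0,0,0,0.0],[0,-0.023,0,0,0,0,0.0],[0,-0.024,0,0,0,0,0.0],[0,-0.024,0,0,0,0,0.0]]}}

```text
time: 12.65
tcp_pos: [0.5471, 0.0052, 0.1341]
orientation: [0.056, 0.705, -0.055, 0.705]
contact_force: [-0.0, 0.5, -1.0]
grip_width: 0.144
```

```bash
cat > chk.py <<'E'
from h import *
import sys
def chk(tag):
    m,im,d=load(tag);P=cloud(m,d);p=np.load('cr.npy');c,s=np.cos(p[2]),np.sin(p[2]);D=P[...,:2]-p[:2];X=D@[c,s]*1000;Y=D@[-s,c]*1000;Z=P[...,2]*1000
    hsv=cv2.cvtColor(im,cv2.COLOR_RGB2HSV);H,S,V=[hsv[...,i].astype(int) for i in range(3)]
    M=(H<14)&(S>190)&(V>140)&(d>0)&(abs(Y)<14)&(abs(X)<140)&(Z>34)&(Z<48)
    print('chock top',M.sum(),'x',np.percentile(X[M],[2,50,98]).round(1),'y',np.percentile(Y[M],[2,98]).round(1),'z',np.median(Z[M]).round(1))
    blue=(H>105)&(H<125)&(S>130)&(V>60)&(d>0)
    for lo,hi in((-80,-62),(62,80)):
        M=blue&(Y>lo)&(Y<hi)&(Z>20)&(Z<80)&(abs(X)<80);print('flange',M.sum(),'x',np.percentile(X[M],[2,98]).round(1),'z',np.percentile(Z[M],[99]).round(1))
chk(sys.argv[1])
E
python3 - <<'E'
from h import *
st();m,im,d=cap('scene','s11');plan(cp(-194,0.5,.1345),-8.85)
o=cv2.resize(im[205:285,300:400,::-1],None,fx=7,fy=7,interpolation=cv2.INTER_CUBIC);cv2.imwrite('pics/s11c.png',o)
E
python3 chk.py s10;python3 chk.py s11

```

```text
t 12.65 tcp [0.5471 0.0052 0.1341] tip [0.5471 0.0053 0.0371] x [-0.001  0.001 -1.   ] z [ 0.988 -0.155 -0.001] jaw -8.95 F [-0.   0.5 -1. ] g 0.144 q [ 0.11  0.74 -0.26  1.93  0.36  0.51 -0.56]
shift [-0.0005 -0.0026 -0.0001] rot [-0.09 -0.05 -0.06]Traceback (most recent call last):
  File "chk.py", line 11, in <module>
    chk(sys.argv[1])
    ~~~^^^^^^^^^^^^^
  File "chk.py", line 7, in chk
    print('chock top',M.sum(),'x',np.percentile(X[M],[2,50,98]).round(1),'y',np.percentile(Y[M],[2,98]).round(1),'z',np.median(Z[M]).round(1))
                                  ~~~~~~~~~~~~~^^^^^^^^^^^^^^^^
    return _quantile_unchecked(
        a, q, axis, out, overwrite_input, method, keepdims, weights)
    return _ureduce(a,
                    func=_quantile_ureduce_func,
    ...<5 lines>...
                    overwrite_input=overwrite_input,
                    method=method)
    r = func(a, **kwargs)
    result = _quantile(arr,
                       quantiles=q,
    ...<2 lines>...
                       out=out,
                       weights=wgt)
    slices_having_nans = np.isnan(arr[-1, ...])
                                  ~~~^^^^^^^^^
IndexError: index -1 is out of bounds for axis 0 with size 0
Traceback (most recent call last):
  File "chk.py", line 11, in <module>
    chk(sys.argv[1])
    ~~~^^^^^^^^^^^^^
  File "chk.py", line 7, in chk
    print('chock top',M.sum(),'x',np.percentile(X[M],[2,50,98]).round(1),'y',np.percentile(Y[M],[2,98]).round(1),'z',np.median(Z[M]).round(1))
                                  ~~~~~~~~~~~~~^^^^^^^^^^^^^^^^
IndexError: index -1 is out of bounds for axis 0 with size 0
```

View pics/s11c.png

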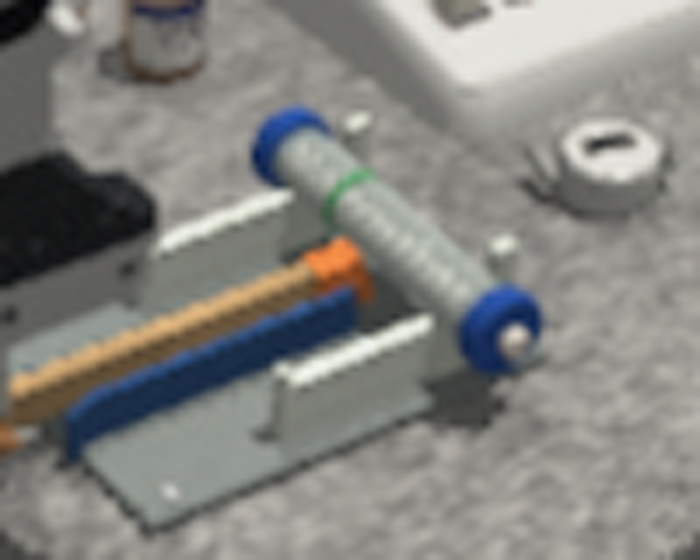

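{"api": "jog_arm", "payload": {"steps": [[0,-0.001,0,0,0,0,0.0],[0,-0.002,0,0,0,0,0.0],[0,-0.003,0,0,0,0,0.0],[0,-0.003,0,0,0,0,0.0]]}}

```text
time: 13.03
tcp_pos: [0.5468, 0.0025, 0.1341]
orientation: [0.056, 0.705, -0.055, 0.705]
contact_force: [0.3, 0.6, -0.8]
grip_width: 0.148
```

{"api": "jog_arm", "payload": {"steps": [[0,-0.0005,0,0,0,0,0.0],[0,-0.001,0,0,0,0,0.0],[0,-0.001,0,0,0,0,0.0]]}}

```text
time: 13.28
tcp_pos: [0.5468, 0.0023, 0.1342]
orientation: [0.056, 0.705, -0.054, 0.705]
contact_force: [-0.3, 3.8, 0.2]
grip_width: 0.149
```

```bash
python3 - <<'E'
from h import *
st();m,im,d=cap('scene','s12');plan(cp(-194,0.5,.1345),-8.85)
o=cv2.resize(im[205:285,300:400,::-1],None,fx=7,fy=7,interpolation=cv2.INTER_CUBIC);cv2.imwrite('pics/s12c.png',o)
E

```

```text
t 13.28 tcp [0.5468 0.0023 0.1342] tip [0.5468 0.0026 0.0372] x [ 0.     0.003 -1.   ] z [ 0.988 -0.155 -0.   ] jaw -8.92 F [-0.3  3.8  0.2] g 0.149 q [ 0.12  0.74 -0.27  1.94  0.37  0.51 -0.56]
shift [-0.0003  0.0004 -0.0002] rot [-0.06 -0.01 -0.16]
```

View pics/s12c.png

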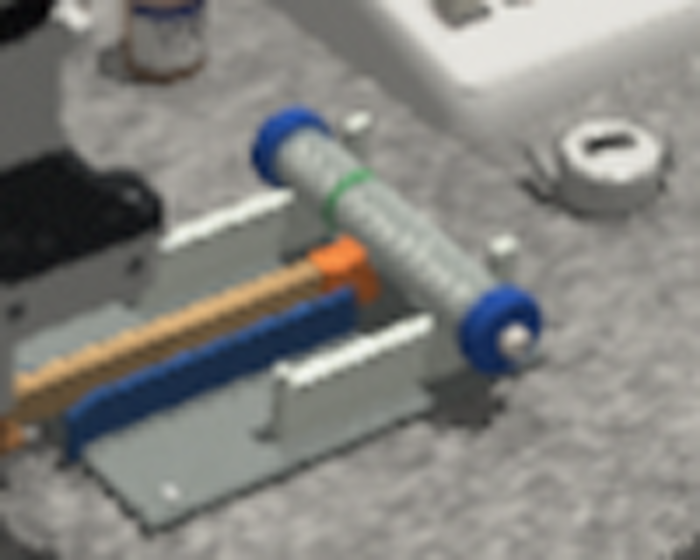

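{"api": "jog_arm", "payload": {"steps": [[0,0.004,0,0,0,0,0.0],[0,0.012,0,0,0,0,0.0],[0,0.022,0,0,0,0,0.0],[0,0.034,0,0,0,0,0.0],[0,0.046,0,0,0,0,0.0],[0,0.06,0,0,0,0,0.0],[0,0.075,0,0,0,0,0.0],[0,0.09,0,0,0,0,0.0],[0,0.105,0,0,0,0,0.0],[0,0.12,0,0,0,0,0.0],[0,0.135,0,0,0,0,0.0],[0,0.151,0,0,0,0,0.0]]}}

```text
time: 14.33
tcp_pos: [0.57, 0.1535, 0.1346]
orientation: [0.056, 0.705, -0.054, 0.705]
contact_force: [0.5, -0.2, -1.1]
grip_width: 0.15
```

```bash
python3 - <<'E'
from h import *
st();plan([.473,.2935,.16],19)
E

```

```text
t 14.33 tcp [0.57   0.1535 0.1346] tip [0.57   0.1538 0.0376] x [ 0.     0.003 -1.   ] z [ 0.988 -0.154 -0.   ] jaw -8.85 F [ 0.5 -0.2 -1.1] g 0.15 q [-0.15  0.78 -0.25  1.81  0.31  0.59 -0.75]
shift [-0.0251  0.1235 -0.1174] rot [-2.785e+01  2.000e-02 -1.600e-01]
```

{"api": "jog_arm", "payload": {"steps": [[-0.025,0.02,-0.01,0,0,0,0.0],[-0.025,0.04,-0.03,-4,0,0,0.0],[-0.025,0.06,-0.05,-9,0,0,0.0],[-0.025,0.08,-0.07,-14,0,0,0.0],[-0.025,0.1,-0.09,-19,0,0,0.0],[-0.025,0.115,-0.105,-24,0,0,0.0],[-0.025,0.123,-0.117,-28,0,0,0.0],[-0.025,0.123,-0.117,-28,0,0,0.0],[-0.025,0.123,-0.117,-28,0,0,0.0]]}}

```text
time: 15.08
tcp_pos: [0.4727, 0.2941, 0.1599]
orientation: [-0.117, 0.697, 0.119, 0.697]
contact_force: [-0.2, -0.2, -0.1]
grip_width: 0.148
```

```bash
python3 - <<'E'
from h import *
st();plan([.473,.2935,.1135],19)
m,im,d=cap('scene','s13')
o=cv2.resize(im[205:355,190:400,::-1],None,fx=3.7,fy=3.7,interpolation=cv2.INTER_CUBIC);cv2.imwrite('pics/s13c.png',o)
E

```

```text
t 15.08 tcp [0.4727 0.2941 0.1599] tip [0.4727 0.2944 0.0629] x [-0.     0.003 -1.   ] z [0.944 0.329 0.001] jaw 19.2 F [-0.2 -0.2 -0.1] g 0.148 q [-0.37  0.72 -0.36  1.9   0.42  0.6  -0.67]
shift [ 0.0464 -0.0008  0.    ] rot [ 0.2   0.05 -0.15]
```

View pics/s13c.png

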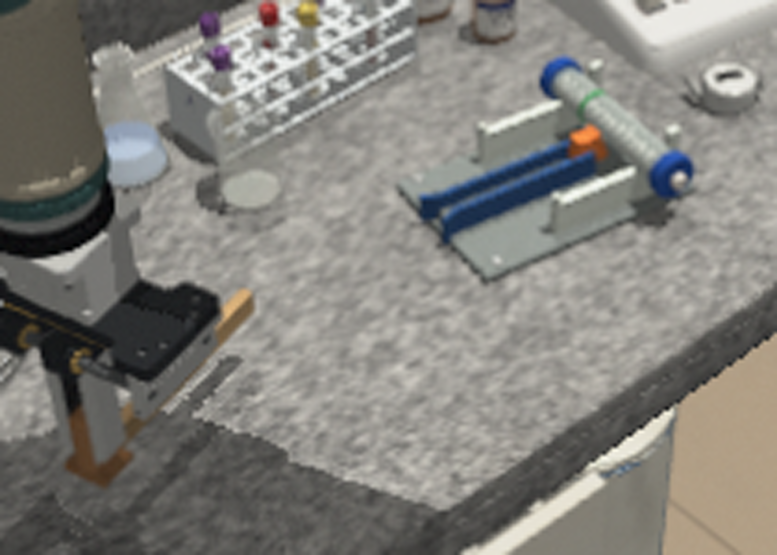

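{"api": "jog_arm", "payload": {"steps": [[0.015,0,0,0,0,0,0.0],[0.03,0,0,0,0,0,0.0],[0.04,0,0,0,0,0,0.0],[0.044,0,0,0,0,0,0.0],[0.047,0,0,0,0,0,0.0],[0.047,0,0,0,0,0,0.0],[0.047,0,0,0,0,0,0.0]]}}

```text
time: 15.72
tcp_pos: [0.4743, 0.2928, 0.1132]
orientation: [-0.116, 0.697, 0.117, 0.698]
contact_force: [-0.5, -0.0, -1.4]
grip_width: 0.146
```

{"api": "jog_arm", "payload": {"steps": [[0,0,0,0,0,0,0.3],[0,0,0,0,0,0,0.5],[0,0,0,0,0,0,0.5],[0,0,0,0,0,0,0.5],[0,0,0,0,0,0,0.5]]}}

```text
time: 16.13
tcp_pos: [0.4743, 0.2929, 0.1133]
orientation: [-0.116, 0.697, 0.117, 0.698]
contact_force: [0.6, 0.2, -0.5]
grip_width: 0.464
```

{"api": "jog_arm", "payload": {"steps": [[-0.02,0,0,0,0,0,0.5],[-0.05,0,0,0,0,0,0.5],[-0.09,0,0,0,0,0,0.5],[-0.13,0,0,0,0,0,0.5],[-0.17,0,0,0,0,0,0.5],[-0.21,0,0,0,0,0,0.5],[-0.21,0,0,0,0,0,0.5],[-0.21,0,0,0,0,0,0.5]]}}

```text
time: 16.8
tcp_pos: [0.4748, 0.293, 0.3258]
orientation: [-0.115, 0.695, 0.118, 0.7]
contact_force: [-0.4, -1.0, -1.2]
grip_width: 0.494
```

```bash
python3 - <<'E'
from h import *
st();plan([.515,-.2,.33],-8.85)
E

```

```text
t 16.8 tcp [0.4748 0.293  0.3258] tip [0.4754 0.2935 0.2288] x [ 0.006  0.005 -1.   ] z [0.946 0.325 0.008] jaw 18.98 F [-0.4 -1.  -1.2] g 0.494 q [-0.28  0.5  -0.48  1.75  0.28  0.95 -0.54]
shift [-0.0064 -0.4792 -0.1223] rot [27.83  0.39 -0.26]
```

{"api": "jog_arm", "payload": {"steps": [[-0.006,-0.48,-0.122,28,0,0,0.5],[-0.006,-0.48,-0.122,28,0,0,0.5],[-0.006,-0.48,-0.122,28,0,0,0.5],[-0.006,-0.48,-0.122,28,0,0,0.5],[-0.006,-0.48,-0.122,28,0,0,0.5],[-0.006,-0.48,-0.122,28,0,0,0.5],[-0.006,-0.48,-0.122,28,0,0,0.5],[-0.006,-0.48,-0.122,28,0,0,0.5],[-0.006,-0.48,-0.122,28,0,0,0.5],[-0.006,-0.48,-0.122,28,0,0,0.5],[-0.006,-0.48,-0.122,28,0,0,0.5],[-0.006,-0.48,-0.122,28,0,0,0.5]]}}

```text
time: 17.8
tcp_pos: [0.5142, -0.2036, 0.3277]
orientation: [0.058, 0.704, -0.054, 0.706]
contact_force: [0.5, 0.7, -0.0]
grip_width: 0.498
```

{"api": "jog_arm", "payload": {"steps": [[0,0,0,0,0,0,0.5],[0,0,0,0,0,0,0.5],[0,0,0,0,0,0,0.5],[0,0,0,0,0,0,0.5]]}}

```text
time: 18.13
tcp_pos: [0.514, -0.2016, 0.3269]
orientation: [0.058, 0.705, -0.053, 0.705]
contact_force: [-0.3, 0.4, -0.6]
grip_width: 0.499
```

```bash
sed -i 's/(S>190)&(V>140)/(S>150)\&(V>90)/' chk.py; python3 - <<'E'
from h import *
st();m,im,d=cap('wrist','w14');cap('scene','s14');cap('side','sd14')
c=im[0:260,180:440,::-1]; cv2.imwrite('pics/w14c.png',cv2.resize(c,None,fx=2.3,fy=2.3,interpolation=cv2.INTER_CUBIC))
E
python3 chk.py w14; python3 chk.py w5
```

```text
t 18.13 tcp [ 0.514  -0.2016  0.3269] tip [ 0.5141 -0.2009  0.2299] x [ 0.001  0.007 -1.   ] z [ 0.988 -0.156  0.   ] jaw -8.96 F [-0.3  0.4 -0.6] g 0.499 q [ 0.53  0.47 -0.3   1.76  0.16  0.94  0.01]
chock top 101 x [-34.2 -27.2 -14.1] y [-7.   6.1] z 40.0
flange 497 x [-17.5  15.6] z [60.9]
flange 525 x [-17.4  15.3] z [60.8]
chock top 185 x [-123.2 -113.8 -101.8] y [-6.3  7.1] z 39.9
flange 500 x [-17.2  15.4] z [60.7]
flange 522 x [-17.3  15.8] z [60.9]
```

View pics/w14c.png

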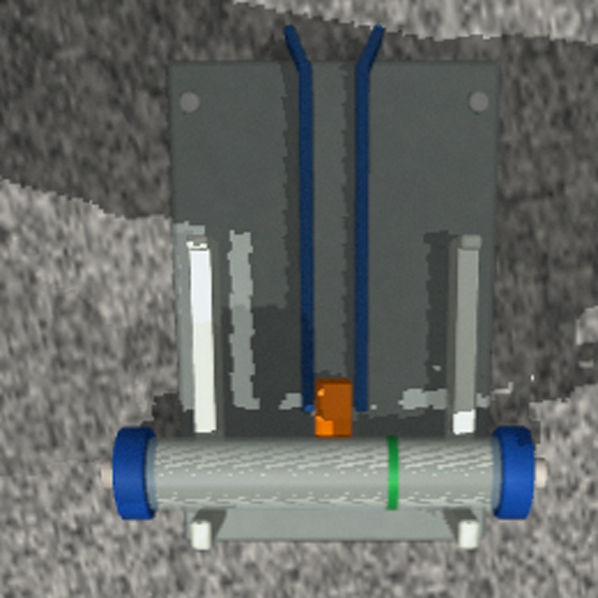

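View pics/s14.png

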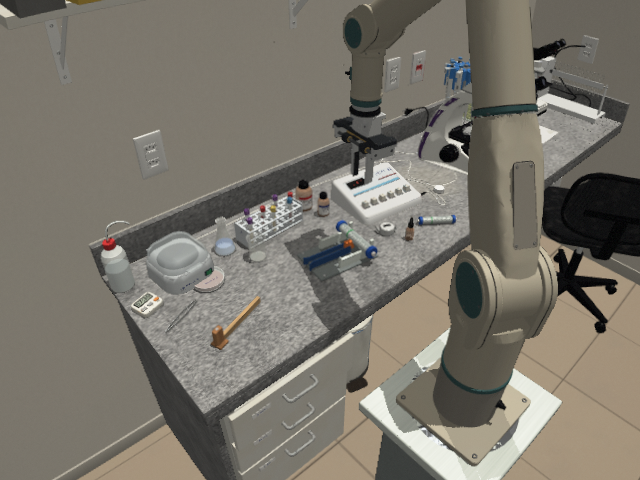

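```bash
python3 -c "
from h import *
print(robot.sign_off())"
```

```text
the job is handed in; nothing more can be done
None
```

The job is done and handed in at about 18 s. The column is seated and chocked, and the stick is back on the bench.

**What I did**
- I rolled the column along the rails with the open fingertips until it dropped into both notches, with the chock still parked.
- I took the stick by its handle, fed its slat into the channel and pushed the chock until it stopped against the column, at about 4 N.
- I drew the stick straight back out and set it upright where it had started, well clear of the cradle.

**Last checks**
- **Column:** both flange tops read about 61 mm above the bench, against an expected 60 mm. The flanges are centred within about 1 mm of the notch line, and the reading before chocking was the same. I estimated earlier that it sits about 2 mm off centre along its length.
- **Chock:** its rear face is 34.2 mm short of v_seat, which puts its middle 20.2 mm short, against 20 mm for bearing.
- **Beaker and bottle:** they look unmoved in the final scene picture, by eye only.
- **Disagreement:** the scene camera read heights about 2 mm too high. I treated this as calibration error and relied on the wrist camera for the fit and final checks.

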